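# Fit the rigid air tube into the push-fit port of the spray bench

### The arm

A 6-joint arm with a two-finger parallel gripper is mounted at the origin on the work surface. World frame = base frame: x ahead of the robot, y to its left, z up, the work surface at z = 0. Lengths are in m, angles in degrees, forces in N, time in s.
With the tool pointing down it reaches from about 0.35 to 0.875 m from the base axis. Payload 4.2 kg.
Tool frame: the origin (TCP) lies midway between the tips of the shut fingers; the grasp point (between the pads) lies 19 mm behind it; x points along the fingers, y is the direction in which the jaws open and shut, and the axes are right-handed (so a half turn about x gives the same grasp; the last joint's range is limited). The gripper opens to 87 mm and grips with 3 to 60 N. Pads are 19 mm wide; open, the fingers measure 117 mm over their backs; the gripper's body (75 mm by 190 mm) begins 51 mm behind the grasp point.
Start: joints at [88.327, 22.042, 0.453, 0, -68.411, -14.817], TCP at [0.177, 0.599, 0.2] pointing down, gripper open.
Joint ranges: [-179.83, 179.83], [-69.29, 118.12], [-61.27, 80.66], [-181.25, 117.63], [-171.15, -9.14], [-177.46, 177.46]. Speed limits (degrees/s): [159.86, 159.86, 180, 180, 180, 180].

### API

Orientations are given as a 3x3 rotation matrix whose columns are the frame's x, y, z axes.
In Python, from station import r gives the robot as it stands.
- The arm moves only by the tool play_rows, never from a script. Its argument "plan" is a list that holds one entry, the list of rows, each a list of 6 numbers: the shift along the tool's x, y, z in cm, then the turn, a rotation vector about the tool's x, y, z in units of 10 degrees (1.0 is 10 degrees). A call has 1 to 5 rows; each row is the pose to reach, as a shift and turn from the pose commanded when the call began, along the tool's axes at that moment; what a row does not reach only later rows make up. A row lasts 1/8 s, in which the tool goes at most 62.5 mm and 10.7 degrees, less where a joint would pass 70% of its speed; a pose out of reach is approached as far as the arm can. A call with a gripper value outside its range is refused whole. "hand" is the opening, from 0 (shut) to 1 (fully open), set as the call begins (left out, the last holds). The fingers move at their own pace and stop on an object; the grip force is fixed at half the most. Time passes only in rows, so rows that repeat a pose let the fingers close. It gives the time, the measured TCP pose, the force and the opening at its end, in the units of the state.
- r.sense(): the state, without advancing time (a new reading comes with each control period).
- r.capture(name): name is "side" or "top"; returns (picture, depth): 400x640x3 uint8, blue, green, red; 400x640 float32, m along the optical axis (not along the pixel's ray), 0 where there is no reading.
- r.get_calibration(name): a dict with "vfov" (degrees; the focal length in pixels is half the picture's height over the tangent of half this angle, whatever the lens; pixels are square), "cx", "cy" (the principal point, pixels), "rvec" (rotation vector, rad) and "tvec" (3), from world to camera coordinates, as OpenCV has them. Camera axes: x right, y down, z forward; pixel columns grow to the right and rows downward; lengths in m; the calibration is good to about 2 mm. A picture is of the moment at which its call begins. get_calibration takes no time and is no camera call.
- r.finish_job(): hands the job in, once; it reports no verdict.
The state is a dict: "time_s": time; "joints": joint angles; "joint_velocities": joint speeds; "effort": joint torques, N m; "tcp_pos": TCP position; "ee_rot": TCP orientation; "wrist_force": force on the tool from outside, world axes, zero at the start; "moment": the same for the moment, N m; "gripper_width": opening from 0.0 (shut) to 1.0 (fully open).
Only numpy, scipy, OpenCV 4.12 (cv2) and the standard library are available. Lean on these libraries where they do the work, as an engineer would, in place of code of your own. Each camera call takes 0.05 s, during which the arm holds its last target.

### The job

Take the dust cap off the push-fit port of the air manifold and set it down on the bench clear of the manifold. Then lift the plain metal tube out of the wooden rack and push it straight down into the port, through the collet and past the seal, until it is fully home against the stop inside. Seat it there with a steady push of about 20 N for a second, without ramming it, and let go. Leave the other things where they are.

Things in the scene. Friction and masses are not known exactly. Their poses are not given: they have to be found in the camera images.
- manifold: fixed air manifold, origin at its underside's centre on the bench: aluminium block 110 x 56 mm, 50 mm high, on a 130 x 90 mm base plate, x along it, turned up to about 30 degrees; a gauge sticks out 14 mm at one end. In its middle stands the push-fit port, an upright steel collar, 32 mm outside, 50 mm tall, bore 18 mm. Its inner stop (stopdisc_c0) is a flat disc, 4 mm thick
- port (a point): centre of the port's mouth (black ring), 100 mm above the bench, z up. Sliding down at 15 mm/s the tube meets sprung collet jaws 10 to 15 mm deep (push peaks near 10 N) and the seal pads 20 to 26 mm deep (peaks near 15 N), then a few newtons of drag; these ease when motion stops. The hard stop is 32 to 46 mm deep, different each time and hidden: there the push rises steeply and stays
- cap_mid (a point): middle of the round ribbed head of the loose grey plastic dust cap that closes the port at the start. Head 36 mm in diameter, 20 mm high, its underside resting on the mouth, so this point starts 10 mm above port; a stem 12 mm thick hangs 8 mm below the head, loose in the bore. Lifts straight up. 30 g
- rack: fixed plywood rack, 56 mm (x) by 150 mm (y), 45 mm high, origin at the centre of its underside; two round holes 40 mm either side of the middle along y, 18 mm wide, 30 mm deep. One holds the tube, the other the blanking plug, either way round
- tube_mid (a point): centre of the rigid aluminium tube, 16 mm in diameter, 120 mm long, 50 g, z up along it. It stands loosely upright in the rack, lower end 15 mm and upper end 135 mm above the bench. Last 6 mm of the lower end bevelled to 11 mm. Hold it 30 to 40 mm below its upper end: fingers then clear the port (74 to 88 mm stay above the mouth when home) and the palm clears the top
- tube_foot (a point): centre of the tube's lower end face, 60 mm below tube_mid along its axis
- plug_mid (a point): middle of the black blanking plug in the rack's other hole: shank 16 mm, mushroom head 28 mm in diameter, 74 mm long, top 89 mm above the bench; not wanted, leave it
- jar: amber glass jar with a white lid, 64 mm in diameter, 75 mm high, origin at the centre of its underside; leave it
- tape: roll of paper tape lying flat, 90 mm in diameter, 24 mm high, origin at the centre of its underside; leave it
- brush: paint brush lying on the bench, origin under its middle, x along it; leave it
Mind the look-alikes: they are no part of the job. Of the things like the part that bears cap_mid, leave any that is blue; of the rest the smaller one is meant. Several things have the shape of the manifold; the one meant has the colours described above.

How it is judged:
By the outcome, as a careful person would: the job done as asked, in the order asked, and still so for the second after the job is handed in, with the robot touching nothing.
It also fails if it takes over 61 s, if anything falls off the work surface, if the arm or the gripper's body presses on something with over 40 N, if the wrist force passes 120 N, or if a joint passes its speed limit or range.

## Working session

There is one attempt and no reset: what is moved stays moved. The work goes in short steps, Python scripts to look and compute and a tool call to move; the robot and the scene stay as the last step left them, time stands still between calls to the robot, and variables do not carry over. Pictures are saved under pics/ and viewed, and the job is handed in when it is done.

Besides the shell and the picture viewer there is one more tool, called after ">>>" in YAML: its name, and indented under it one key for each argument. play_rows: Moves the arm, as the interface text tells. Its arguments: {"type":"object","properties":{"plan":{"type":"array","items":{"type":"array","items":{"type":"array","items":{"type":"number"}}}},"hand":{"type":"number"}},"required":["plan"]}

```bash
ls; mkdir -p pics; cat > h.py <<'E'
import numpy as np, cv2
from station import r
def cal(n):
    c=r.get_calibration(n); f=200/np.tan(np.radians(c['vfov'])/2)
    R=cv2.Rodrigues(np.array(c['rvec'],float))[0]; t=np.array(c['tvec'],float).ravel()
    return f,c['cx'],c['cy'],R,t,c
def ray(n,u,v):
    f,cx,cy,R,t,_=cal(n); d=R.T@np.array([(u-cx)/f,(v-cy)/f,1]); return -R.T@t,d
def onz(n,u,v,z):
    o,d=ray(n,u,v); return o+d*(z-o[2])/d[2]
def proj(n,p):
    f,cx,cy,R,t,_=cal(n); q=R@np.array(p,float)+t; return f*q[0]/q[2]+cx,f*q[1]/q[2]+cy
def dep(n,u,v,D):
    o,d=ray(n,u,v); return o+d*D
def tri(a,ua,b,ub):
    o1,d1=ray(a,*ua);o2,d2=ray(b,*ub);A=np.stack([d1,-d2],1);s=np.linalg.lstsq(A,o2-o1,rcond=None)[0]
    p=o1+d1*s[0];q=o2+d2*s[1];return (p+q)/2,np.linalg.norm(p-q)
E
python3 - <<'E'
from h import *
for n in('top','side'):
    i,d=r.capture(n); cv2.imwrite(f'pics/{n}0.png',i); np.save(f'{n}0.npy',d)
    print(n,r.get_calibration(n), -cal(n)[3].T@cal(n)[4])
s=r.sense();print(s)
E
```

```text
pics
top {'vfov': 44.23113004933488, 'cx': 310.07624560347915, 'cy': 198.3325814953183, 'rvec': array([ 2.16033682, -2.10186834,  0.17500803]), 'tvec': array([-0.01971249,  0.61752928,  1.22612245])} [ 0.40354961 -0.01165833  1.31229533]
side {'vfov': 46.94593423077402, 'cx': 314.96268835994636, 'cy': 201.33308199900486, 'rvec': array([ 2.13486324, -0.78021129,  0.40386909]), 'tvec': array([-0.45579477,  0.32137555,  0.92962956])} [-0.01226081 -0.68670557  0.83876538]
{'time_s': 0.1, 'joints': array([ 8.83290367e+01,  2.20890114e+01,  3.89211853e-01, -2.41212293e-02,
       -6.84102446e+01, -1.48161101e+01]), 'joint_velocities': array([-0.08014774, -0.04576087,  0.29051454,  0.15680038,  0.05245191,
       -0.03182974]), 'effort': array([-6.56479619e-05, -3.91689026e+01,  1.87935823e+01,  4.23189908e+00,
        1.34850101e-02, -7.57673229e-05]), 'tcp_pos': array([0.17720658, 0.59876859, 0.19935509]), 'ee_rot': array([[-4.47296467e-04, -2.83947475e-01, -9.58839732e-01],
       [-1.90836949e-03, -9.58837839e-01,  2.83947805e-01],
       [-9.99998079e-01,  1.95682934e-03, -1.12991919e-04]]), 'wrist_force': array([-0.0969618 , -0.50929411,  0.15061634]), 'moment': array([-0.00235056, -0.03183845,  0.01193565]), 'gripper_width': 0.9994448282565237}
```

View pics/top0.png

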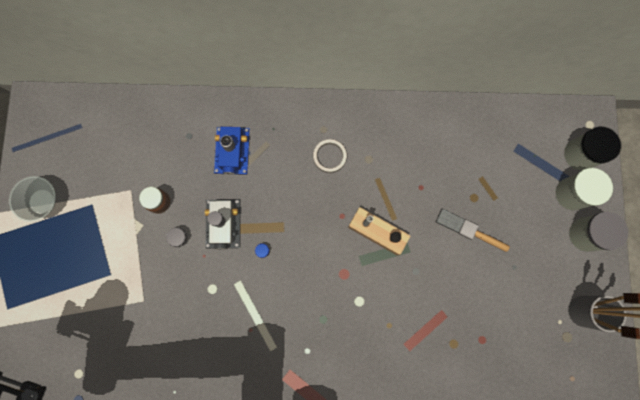

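View pics/side0.png

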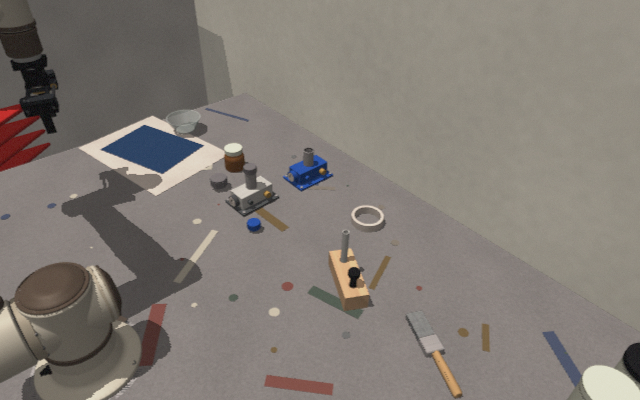

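Top view: the aluminium manifold is near (222,222) with a grey cap on its port. A larger grey cap look-alike lies at (177,236), a blue one at (262,250) and a blue manifold at (231,150). The rack is at (380,230), with the tube near (368,215) and the plug near (396,237). I'll zoom in next.

```bash
python3 - <<'E'
from h import *
t=cv2.imread('pics/top0.png');s=cv2.imread('pics/side0.png')
def crop(i,x,y,w,h,k): return cv2.resize(i[y:y+h,x:x+w],None,fx=k,fy=k,interpolation=cv2.INTER_CUBIC)
a=crop(t,160,180,130,95,6);b=crop(t,340,195,80,70,7);c=crop(s,200,140,130,95,6);d=crop(s,310,220,80,95,6)
for n,i in zip('abcd',(a,b,c,d)): cv2.imwrite(f'pics/z{n}.png',i)
D=np.load('top0.npy')
np.set_printoptions(linewidth=250,precision=3,suppress=True)
print(D[205:232:2,206:240:2]);print(D[205:230:2,358:380:2])
E
```

```text
[[1.329 1.323 1.277 1.276 1.273 1.278 1.284 1.279 1.28  1.27  1.279 1.278 1.28  1.296 1.319 1.324 1.316]
 [1.323 1.319 1.28  1.271 1.278 1.279 1.276 1.278 1.277 1.279 1.275 1.271 1.281 1.298 1.316 1.316 1.316]
 [1.289 1.293 1.282 1.277 1.278 1.271 1.28  1.276 1.275 1.277 1.276 1.281 1.279 1.289 1.292 1.29  1.318]
 [1.289 1.285 1.275 1.277 1.206 1.206 1.277 1.274 1.28  1.271 1.278 1.269 1.276 1.288 1.287 1.287 1.317]
 [1.286 1.285 1.206 1.203 1.206 1.199 1.2   1.207 1.279 1.273 1.273 1.273 1.275 1.29  1.289 1.289 1.318]
 [1.295 1.291 1.199 1.204 1.204 1.199 1.203 1.202 1.219 1.273 1.273 1.272 1.272 1.294 1.293 1.311 1.315]
 [1.317 1.201 1.202 1.202 1.2   1.197 1.205 1.202 1.211 1.257 1.272 1.277 1.271 1.294 1.32  1.313 1.313]
 [1.321 1.199 1.198 1.201 1.202 1.201 1.196 1.2   1.201 1.242 1.269 1.272 1.277 1.294 1.315 1.318 1.313]
 [1.315 1.313 1.197 1.203 1.201 1.195 1.199 1.196 1.211 1.243 1.273 1.271 1.268 1.295 1.314 1.312 1.314]
 [1.317 1.308 1.197 1.202 1.197 1.199 1.2   1.205 1.218 1.251 1.272 1.271 1.269 1.295 1.307 1.313 1.313]
 [1.317 1.31  1.263 1.199 1.199 1.199 1.205 1.233 
[... 568 characters left out ...]
24 1.325]
 [1.271 1.279 1.281 1.279 1.278 1.322 1.324 1.326 1.326 1.318 1.319]
 [1.283 1.281 1.276 1.278 1.276 1.281 1.28  1.326 1.323 1.325 1.327]
 [1.278 1.274 1.276 1.273 1.276 1.28  1.278 1.279 1.322 1.321 1.322]
 [1.279 1.279 1.277 1.281 1.278 1.198 1.208 1.19  1.276 1.274 1.322]
 [1.273 1.273 1.273 1.273 1.203 1.219 1.223 1.202 1.278 1.279 1.282]
 [1.274 1.279 1.275 1.251 1.209 1.191 1.183 1.182 1.274 1.272 1.275]
 [1.271 0.    1.274 1.254 1.228 1.216 1.217 1.278 1.278 1.278 1.273]
 [1.274 1.268 1.276 1.272 1.256 1.263 1.267 1.277 1.272 1.272 1.277]
 [1.276 1.271 1.271 1.273 1.275 1.271 1.271 1.272 1.268 1.275 1.271]
 [1.268 1.27  1.271 1.267 1.268 1.274 1.271 1.275 1.27  1.268 1.27 ]]
```

View pics/za.png

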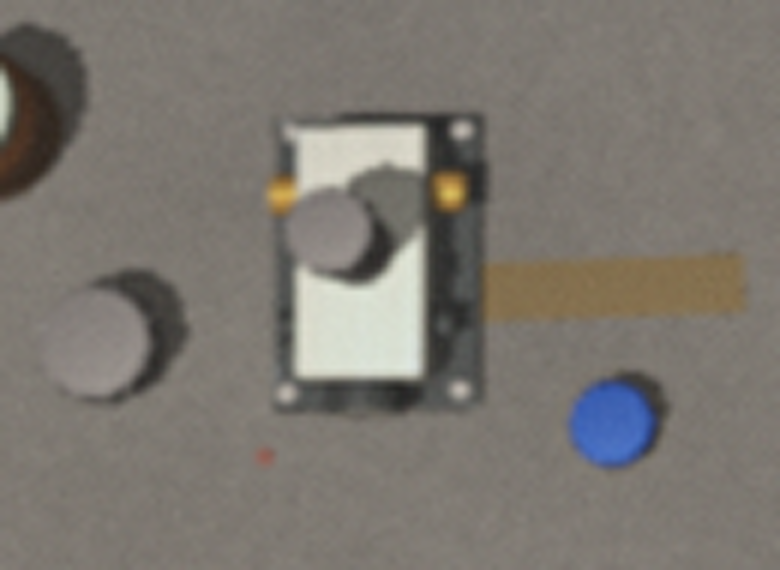

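View pics/zb.png

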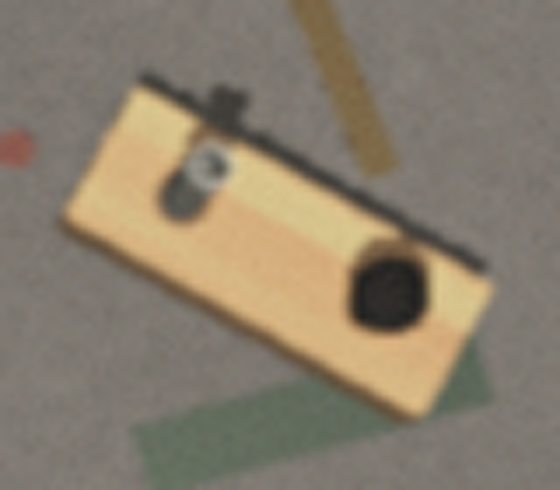

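View pics/zc.png

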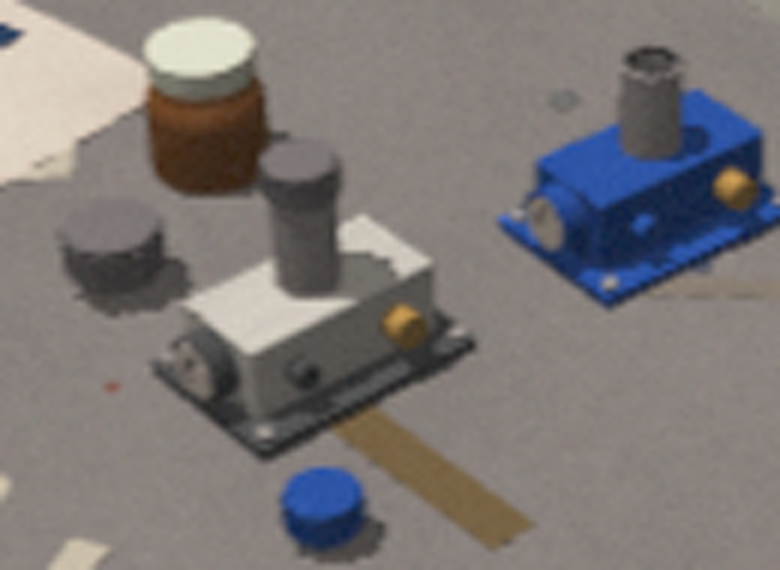

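View pics/zd.png

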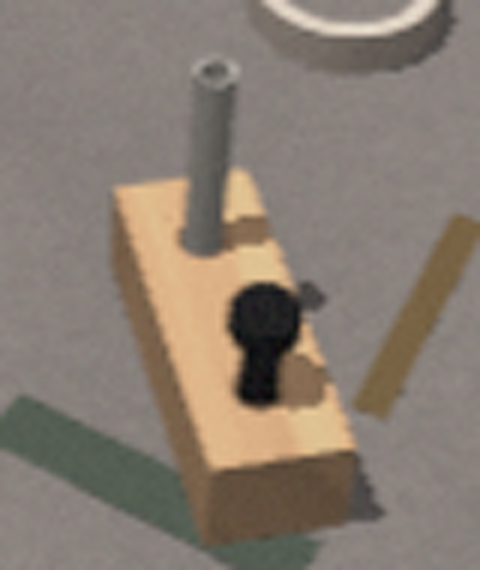

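```bash
python3 - <<'E'
from h import *
np.set_printoptions(precision=4,suppress=True)
T=np.load('top0.npy');S=np.load('side0.npy')
t=cv2.imread('pics/top0.png');s=cv2.imread('pics/side0.png')
def world(n,D,x0,y0,x1,y1):
    f,cx,cy,R,tt,_=cal(n)
    v,u=np.mgrid[y0:y1,x0:x1];d=D[y0:y1,x0:x1]
    P=np.stack([(u-cx)/f*d,(v-cy)/f*d,d],-1)-tt
    W=P@R; W[d==0]=-9; return u,v,W
u,v,W=world('top',T,200,200,235,235)
m=W[...,2]>.105
print('cap top by depth', W[m].mean(0), m.sum(), 'px',u[m].mean(),v[m].mean())
c,rad=cv2.minEnclosingCircle(np.stack([u[m],v[m]],1).astype(np.float32));print(c,rad,'onz.12',onz('top',*c,.12))
u,v,W=world('side',S,235,155,265,185)
m=W[...,2]>.115
print('side cap depth top',W[m].mean(0),m.sum(),'px',u[m].mean(),v[m].mean())
print('zmax',np.percentile(W[...,2],[90,95,99]))
print(tri('top',(214.3,217.6),'side',(249.4,166.3)))
print('tube',tri('top',(369.4,218.2),'side',(345.4,231.5)))
# plug head, rack corners z=.045
z=.045
for p in [(141,84),(491,285),(418,414),(62,216)]:
    q=((p[0]+.5)/7-.5+340,(p[1]+.5)/7-.5+195);print('rack',onz('top',*q,z))
for p in [(297,124),(426,124),(426,379),(296,379)]:
    q=((p[0]+.5)/6-.5+160,(p[1]+.5)/6-.5+180);print('man',onz('top',*q,.05))
for p in [(119,188),(243,170),(355,450),(208,470)]:
    q=((p[0]+.5)/6-.5+310,(p[1]+.5)/6-.5+220);print('rack side',onz('side',*q,z))
u,v,W=world('top',T,355,200,385,235)
m=W[...,2]>.06;print('tube depth',W[m].mean(0),W[m][:,2].max())
u,v,W=world('side',S,335,222,356,265)
m=(W[...,2]>.06);print('tube side');
for lo in np.arange(.06,.14,.01):
    k=(W[...,2]>lo)&(W[...,2]<lo+.01);print(lo,W[k].mean(0),k.sum())
E
```

```text
cap top by depth [0.5503 0.2269 0.1198] 187 px 215.2192513368984 218.40641711229947
(215.35134887695312, 218.4729766845703) 7.79968786239624 onz.12 [0.5501 0.2266 0.12  ]
side cap depth top [0.5513 0.2255 0.1177] 82 px 248.9878048780488 166.59756097560975
zmax [0.1136 0.1176 0.1194]
(array([0.5538, 0.2296, 0.1153]), np.float64(0.0023773895704828365))
tube (array([ 0.5604, -0.1486,  0.1321]), np.float64(0.0022030797927248815))
rack [ 0.6008 -0.1325  0.045 ]
rack [ 0.5295 -0.2621  0.045 ]
rack [ 0.4814 -0.2351  0.045 ]
rack [ 0.5507 -0.1039  0.045 ]
man [0.606  0.2597 0.05  ]
man [0.6075 0.2038 0.05  ]
man [0.4972 0.1977 0.05  ]
man [0.4957 0.2533 0.05  ]
rack side [ 0.553  -0.1091  0.045 ]
rack side [ 0.5994 -0.1338  0.045 ]
rack side [ 0.5283 -0.2664  0.045 ]
rack side [ 0.4799 -0.2385  0.045 ]
tube depth [ 0.5573 -0.1484  0.1105] 0.13973740389296319
tube side
0.06 [ 0.554  -0.1536  0.0649] 22
0.06999999999999999 [ 0.5552 -0.1548  0.0748] 18
0.07999999999999999 [ 0.5552 -0.1542  0.0848] 23
0.08999999999999998 [ 0.5552 -0.1539  0.0941] 19
0.09999999999999998 [ 0.5545 -0.1538  0.1045] 25
0.10999999999999997 [ 0.5555 -0.1553  0.1155] 22
0.11999999999999997 [ 0.5578 -0.1512  0.125 ] 28
0.12999999999999995 [ 0.5585 -0.1514  0.1325] 27
0.13999999999999996 [nan nan nan] 0<stdin>:33: RuntimeWarning: Mean of empty slice.
  ret = um.true_divide(
```

```bash
cat > go.py <<'E'
import sys
from h import *
from scipy.spatial.transform import Rotation as Ro
np.set_printoptions(precision=3,suppress=True)
x,y,z,yaw=map(float,sys.argv[1:5])
s=r.sense();R=np.array(s['ee_rot']);p=np.array(s['tcp_pos'])
a=np.radians(yaw);X=np.array([0,0,-1.]);Y=np.array([np.cos(a),np.sin(a),0]);G=np.stack([X,Y,np.cross(X,Y)],1)
print('t',s['time_s'],'p',p,'F',np.array(s['wrist_force']),'w',s['gripper_width'],'j',np.array(s['joints']))
print('shift cm',R.T@(np.array([x,y,z])-p)*100,'turn',np.degrees(Ro.from_matrix(R.T@G).as_rotvec())/10)
E
python3 go.py .551 .228 .2 151.7
```

```text
t 0.1 p [0.177 0.599 0.199] F [-0.097 -0.509  0.151] w 0.9994448282565237 j [ 88.329  22.089   0.389  -0.024 -68.41  -14.816]
shift cm [ -0.01   24.937 -46.369] turn [10.18  -0.01  -0.008]
```

>>> play_rows:
  plan:
    - [[0,12.5,-23.2,5.1,0,0],[0,24.9,-46.4,10.2,0,0],[0,24.9,-46.4,10.2,0,0],[0,24.9,-46.4,10.2,0,0],[0,24.9,-46.4,10.2,0,0]]

```text
time_s: 0.72
tcp_pos: [0.4004, 0.3777, 0.2002]
ee_rot: [[-0.0, -0.943, -0.333], [-0.0, -0.333, 0.943], [-1.0, 0.0, -0.0]]
wrist_force: [0.8, 0.5, -0.4]
gripper_width: 0.998
```

```bash
python3 go.py .551 .228 .2 151.7
```

```text
t 0.725 p [0.4   0.378 0.2  ] F [ 0.769  0.48  -0.37 ] w 0.9977363199046921 j [ 60.201  14.81  -10.136  -0.006 -65.071 -40.737]
shift cm [  0.015  -9.212 -19.131] turn [ 4.776 -0.001 -0.001]
```

>>> play_rows:
  plan:
    - [[0,-4.6,-9.6,2.4,0,0],[0,-9.2,-19.1,4.8,0,0],[0,-9.2,-19.1,4.8,0,0],[0,-9.2,-19.1,4.8,0,0],[0,-9.2,-19.1,4.8,0,0]]

```text
time_s: 1.35
tcp_pos: [0.5516, 0.2288, 0.1993]
ee_rot: [[-0.001, -0.878, 0.479], [-0.001, 0.479, 0.878], [-1.0, 0.001, -0.002]]
wrist_force: [-0.1, 0.1, 0.0]
gripper_width: 0.999
```

```bash
python3 go.py .551 .228 .097 151.7
```

```text
t 1.35 p [0.552 0.229 0.199] F [-0.074  0.103  0.021] w 0.9994861750766876 j [ 38.041  19.435  -3.638  -0.008 -67.028 -66.656]
shift cm [10.232  0.01  -0.083] turn [-0.032 -0.009 -0.005]
```

>>> play_rows:
  plan:
    - [[5,0,-0.1,0,0,0],[8.5,0,-0.1,0,0,0],[10.2,0,-0.1,0,0,0],[10.2,0,-0.1,0,0,0]]

```text
time_s: 1.85
tcp_pos: [0.549, 0.2291, 0.0964]
ee_rot: [[-0.004, -0.881, 0.473], [-0.003, 0.473, 0.881], [-1.0, 0.002, -0.004]]
wrist_force: [-0.5, 0.2, -0.3]
gripper_width: 1.001
```

```bash
python3 - <<'E'
from h import *
i,_=r.capture('side');cv2.imwrite('pics/s1.png',cv2.resize(i[90:240,180:340],None,fx=4,fy=4,interpolation=cv2.INTER_CUBIC))
E
python3 go.py .551 .228 .097 151.7
```

```text
t 1.9 p [0.55  0.23  0.098] F [0.392 0.027 0.414] w 0.9980884631409818 j [ 38.227  24.446 -11.623   0.013 -54.015 -66.431]
shift cm [ 0.089 -0.168 -0.11 ] turn [ 0.01  -0.008 -0.002]
```

View pics/s1.png

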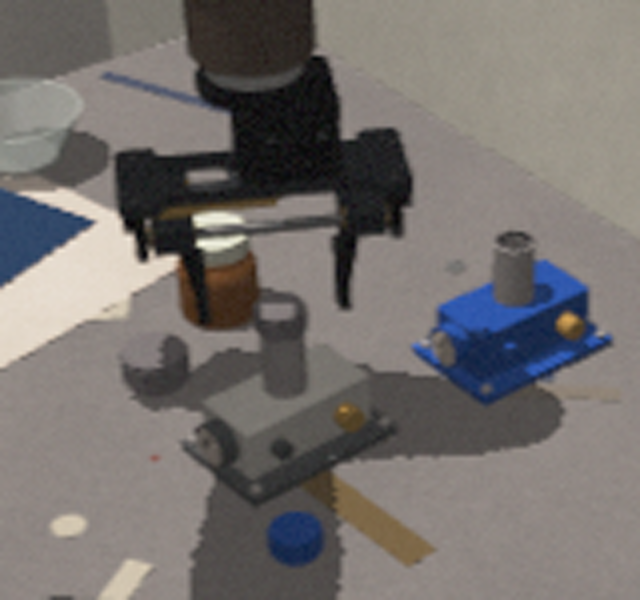

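The open fingers, at (205,310) and (345,300) in the crop, straddle the cap at (280,310). I'll close on it.

>>> play_rows:
  plan:
    - [[0,0,-0.1,0,0,0],[0,0,-0.1,0,0,0],[0,0,-0.1,0,0,0],[0,0,-0.1,0,0,0],[0,0,-0.1,0,0,0]]
  hand: 0

```text
time_s: 2.52
tcp_pos: [0.5498, 0.2291, 0.0985]
ee_rot: [[0.0, -0.881, 0.473], [0.0, 0.473, 0.881], [-1.0, -0.0, 0.0]]
wrist_force: [-0.6, 0.1, 0.3]
gripper_width: 0.519
```

>>> play_rows:
  plan:
    - [[0,0,0,0,0,0],[0,0,0,0,0,0],[0,0,0,0,0,0]]
  hand: 0

```text
time_s: 2.9
tcp_pos: [0.5497, 0.2291, 0.0983]
ee_rot: [[-0.0, -0.881, 0.473], [-0.0, 0.473, 0.881], [-1.0, 0.0, -0.0]]
wrist_force: [-0.8, 0.5, -0.1]
gripper_width: 0.175
```

```bash
python3 - <<'E'
from h import *
for n,c in(('side',(90,240,180,340)),('top',(150,290,150,310))):
    i,_=r.capture(n);a=c;cv2.imwrite(f'pics/{n}2.png',cv2.resize(i[a[0]:a[1],a[2]:a[3]],None,fx=4,fy=4,interpolation=cv2.INTER_CUBIC))
s=r.sense();print(s['gripper_width'],s['tcp_pos'],proj('side',s['tcp_pos']),proj('side',(.551,.228,.11)))
E
```

```text
0.08005188446990263 [0.54973258 0.22909084 0.09833683] (np.float64(248.2734843162895), np.float64(171.9665883655369)) (np.float64(248.58422881978396), np.float64(168.52814936854182))
```

View pics/side2.png

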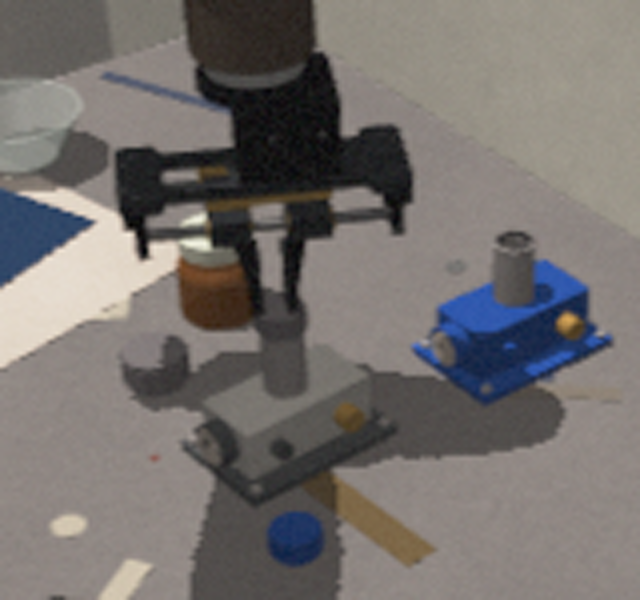

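View pics/top2.png

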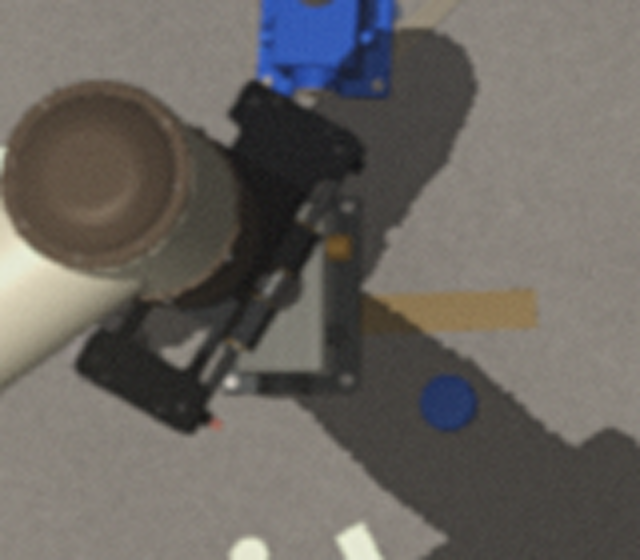

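The width is 0.08, so the grasp missed: the finger tips end at about crop (275,305), on or above the cap top. I'll measure where the tips really are.

```bash
python3 - <<'E'
from h import *
np.set_printoptions(precision=3,suppress=True,linewidth=200)
i,d=r.capture('side');np.save('s3.npy',d);cv2.imwrite('pics/s3f.png',i)
f,cx,cy,R,t,_=cal('side')
for v in range(150,186,2):
    row=[]
    for u in range(240,258,2):
        w=dep('side',u,v,d[v,u]);row.append('%.3f,%.3f,%.3f'%tuple(w)+('*' if i[v,u].max()<50 else ' '))
    print(v,' '.join(row))
y=np.array([-.881,.473,0]);p=np.array([.5497,.2291,.098])
print(proj('side',p+.0435*y),proj('side',p-.0435*y), 'seen open tips', 180+205/4,90+315/4,180+345/4,90+305/4)
cv2.imwrite('pics/s3.png',cv2.resize(i[130:190,220:280],None,fx=10,fy=10,interpolation=cv2.INTER_CUBIC))
E
```

```text
150 0.516,0.206,0.195* 0.520,0.202,0.195* 0.546,0.236,0.168* 0.695,0.468,-0.003  0.555,0.230,0.168  0.551,0.213,0.178* 0.543,0.190,0.192* 0.562,0.211,0.174* 0.719,0.444,-0.001 
152 0.529,0.228,0.173* 0.532,0.224,0.174* 0.542,0.229,0.167* 0.688,0.458,-0.004  0.549,0.221,0.169  0.550,0.213,0.172* 0.556,0.211,0.171* 0.706,0.436,0.000  0.712,0.434,-0.001 
154 0.529,0.229,0.166  0.531,0.222,0.169* 0.537,0.222,0.166* 0.683,0.451,-0.006  0.553,0.228,0.157  0.553,0.218,0.162* 0.556,0.213,0.163* 0.700,0.428,-0.001  0.704,0.422,-0.000 
156 0.616,0.378,0.049  0.531,0.224,0.162* 0.536,0.222,0.160* 0.674,0.438,-0.004  0.679,0.434,-0.004  0.549,0.212,0.161* 0.555,0.211,0.158* 0.694,0.419,-0.003  0.701,0.417,-0.004 
158 0.613,0.374,0.045  0.531,0.225,0.154  0.536,0.222,0.154* 0.668,0.428,-0.004  0.672,0.423,-0.003  0.550,0.215,0.152* 0.554,0.211,0.152* 0.686,0.407,-0.001  0.695,0.410,-0.007 
160 0.612,0.373,0.039  0.617,0.370,0.038  0.535,0.223,0.147* 0.661,0.419,-0.005  0.665,0.413,-0.003  0.551,0.217,0.144* 0.554,0.213,0.145* 0.677,0.395,0.000  0.685,0.395,-0.003 
162 0.614,0.379,0.028  0.618,0.3
[... 1568 characters left out ...]
 0.582,0.334,-0.003  0.588,0.331,-0.004  0.590,0.324,-0.001  0.536,0.222,0.081  0.541,0.220,0.080  0.545,0.216,0.080  0.548,0.211,0.081  0.556,0.213,0.077  0.582,0.243,0.048 
182 0.576,0.325,-0.002  0.581,0.322,-0.003  0.586,0.319,-0.004  0.536,0.223,0.074  0.539,0.218,0.075  0.543,0.213,0.076  0.548,0.212,0.074  0.556,0.213,0.070  0.574,0.231,0.051 
184 0.571,0.317,-0.003  0.539,0.251,0.050  0.543,0.246,0.050  0.537,0.226,0.064  0.539,0.218,0.068  0.542,0.213,0.069  0.545,0.208,0.071  0.554,0.211,0.065  0.570,0.225,0.050 
(np.float64(232.59470917059892), np.float64(173.7440077501284)) (np.float64(263.75467239484976), np.float64(170.41312585181885)) seen open tips 231.25 168.75 266.25 166.25
```

View pics/s3.png

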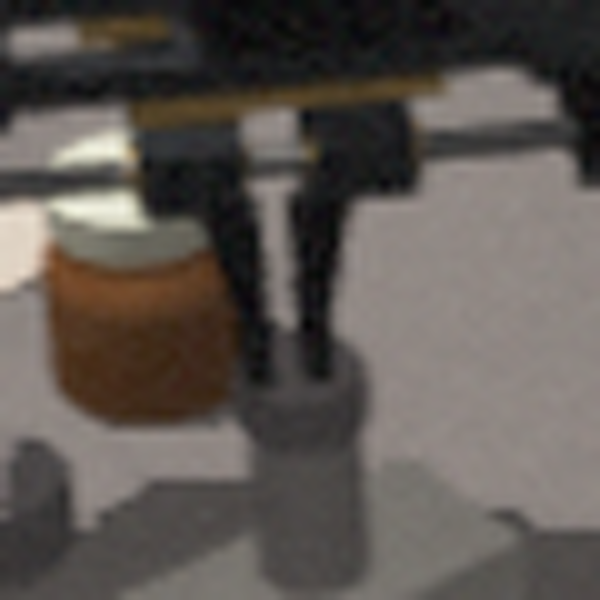

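```bash
python3 - <<'E'
from h import *
np.set_printoptions(precision=3,suppress=True,linewidth=200)
d=np.load('side0.npy');i=cv2.imread('pics/side0.png')
cv2.imwrite('pics/z0.png',cv2.resize(i[60:150,10:80],None,fx=8,fy=6.5,interpolation=cv2.INTER_CUBIC))
for v in range(100,140,2):
    print(v,' '.join('%.3f,%.3f,%.3f'%tuple(dep('side',u,v,d[v,u]))+('*' if i[v,u].max()<50 else ' ') for u in range(24,62,4)))
print(proj('side',(.1772,.5988,.1994)), r.sense()['time_s'],r.sense()['gripper_width'])
E
```

```text
100 0.129,0.526,0.331  0.136,0.517,0.332  0.143,0.514,0.331  0.151,0.510,0.330* 0.159,0.507,0.329* 0.166,0.501,0.329* 0.175,0.502,0.326* 0.182,0.499,0.325* 0.196,0.531,0.309* 0.379,1.505,-0.120 
102 0.126,0.516,0.331* 0.134,0.514,0.329* 0.141,0.507,0.329* 0.149,0.506,0.327* 0.157,0.507,0.324* 0.165,0.503,0.324* 0.173,0.504,0.321* 0.181,0.498,0.321* 0.193,0.519,0.309* 0.374,1.492,-0.124 
104 0.125,0.516,0.326* 0.132,0.514,0.324* 0.140,0.509,0.324* 0.148,0.512,0.320* 0.156,0.508,0.319* 0.164,0.509,0.316* 0.172,0.505,0.315* 0.180,0.502,0.314* 0.190,0.511,0.307* 0.373,1.503,-0.138 
106 0.123,0.517,0.320* 0.131,0.516,0.319* 0.139,0.513,0.317* 0.146,0.510,0.316* 0.155,0.513,0.312* 0.162,0.502,0.314* 0.171,0.509,0.309* 0.179,0.507,0.307* 0.187,0.504,0.306* 0.371,1.508,-0.149 
108 0.121,0.517,0.316* 0.129,0.517,0.313* 0.137,0.516,0.311* 0.145,0.514,0.310* 0.154,0.516,0.306* 0.161,0.511,0.306* 0.169,0.508,0.305* 0.178,0.510,0.301* 0.186,0.505,0.301* 0.366,1.498,-0.153 
110 0.121,0.527,0.307* 0.128,0.518,0.308* 0.136,0.517,0.306* 0.145,0.521,0.302* 0.151,0.510,0.304* 0.160,0.511,0.301* 0.168,0
[... 2271 characters left out ...]
134 0.191,1.494,-0.223  0.206,1.501,-0.232  0.218,1.476,-0.225  0.232,1.469,-0.227  0.248,1.473,-0.234  0.265,1.494,-0.250  0.282,1.499,-0.258  0.298,1.506,-0.267  0.314,1.509,-0.275  0.329,1.500,-0.276 
136 0.187,1.485,-0.228  0.200,1.468,-0.225  0.214,1.462,-0.227  0.228,1.459,-0.231  0.247,1.495,-0.254  0.263,1.500,-0.262  0.279,1.505,-0.270  0.293,1.494,-0.271  0.310,1.503,-0.281  0.325,1.495,-0.283 
138 0.182,1.463,-0.226  0.194,1.444,-0.222  0.210,1.450,-0.230  0.225,1.455,-0.238  0.245,1.506,-0.269  0.259,1.493,-0.268  0.274,1.490,-0.272  0.292,1.503,-0.285  0.309,1.510,-0.295  0.323,1.498,-0.294 
(np.float64(53.800018398063514), np.float64(130.18826931103484)) 3.05 0.0490291691991952
```

View pics/z0.png

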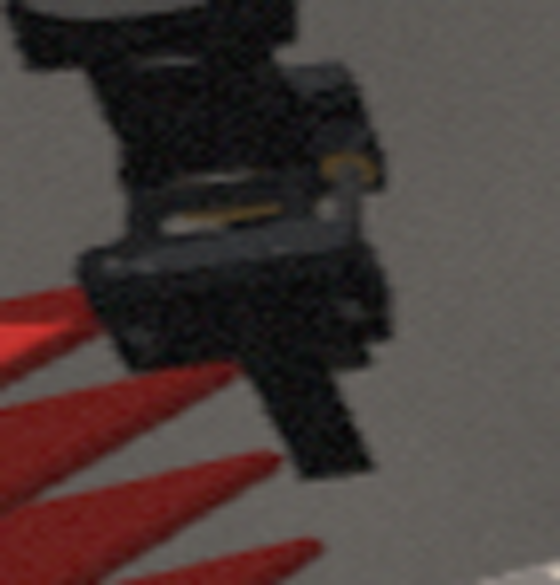

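The visible finger tips sit about 20 mm above the reported TCP, both at the start and now, so the fingers closed just over the cap. I'll raise, reopen and go 20 mm lower.

>>> play_rows:
  plan:
    - [[-2,0,0,0,0,0]]

```text
time_s: 3.18
tcp_pos: [0.5486, 0.2284, 0.1169]
ee_rot: [[-0.004, -0.881, 0.473], [-0.002, 0.473, 0.881], [-1.0, 0.002, -0.004]]
wrist_force: [0.1, 0.1, -0.4]
gripper_width: 0.013
```

>>> play_rows:
  plan:
    - [[0,0,0,0,0,0],[0,0,0,0,0,0],[0,0,0,0,0,0],[0,0,0,0,0,0],[0,0,0,0,0,0]]
  hand: 0.75

```text
time_s: 3.8
tcp_pos: [0.5496, 0.229, 0.118]
ee_rot: [[-0.0, -0.881, 0.473], [-0.0, 0.473, 0.881], [-1.0, 0.0, -0.001]]
wrist_force: [0.4, 0.4, 0.4]
gripper_width: 0.493
```

```bash
python3 - <<'E'
from h import *
np.set_printoptions(precision=3,suppress=True,linewidth=200)
i,d=r.capture('side');cv2.imwrite('pics/s4.png',cv2.resize(i[120:200,210:300],None,fx=8,fy=7,interpolation=cv2.INTER_CUBIC))
for v in range(150,174,2):
    print(v,' '.join('%d:%.3f,%.3f,%.3f'%((u,)+tuple(dep('side',u,v,d[v,u]))) for u in range(226,276,1) if i[v,u].max()<48))
s=r.sense();print(s['tcp_pos'],s['gripper_width'])
E
python3 go.py .551 .228 .077 151.7
```

```text
150 235:0.516,0.231,0.183 236:0.518,0.230,0.182 237:0.522,0.231,0.181 256:0.566,0.207,0.175 257:0.568,0.205,0.175 258:0.571,0.205,0.174 259:0.575,0.206,0.172
152 236:0.519,0.232,0.175 237:0.521,0.230,0.175 238:0.524,0.231,0.174 256:0.568,0.210,0.166 257:0.568,0.206,0.169 258:0.569,0.203,0.169
154 236:0.519,0.233,0.168 237:0.522,0.233,0.167 238:0.525,0.234,0.165 256:0.567,0.210,0.160 257:0.567,0.206,0.162 258:0.569,0.202,0.163
156 236:0.517,0.231,0.163 237:0.521,0.232,0.161 238:0.523,0.230,0.162 239:0.614,0.380,0.049 256:0.568,0.212,0.153 257:0.566,0.204,0.157 258:0.570,0.205,0.155
158 237:0.518,0.229,0.158 238:0.522,0.230,0.155 239:0.527,0.233,0.152 257:0.567,0.207,0.149 258:0.570,0.206,0.148
160 237:0.519,0.232,0.149 238:0.520,0.228,0.151 239:0.526,0.232,0.147 257:0.567,0.207,0.142 258:0.568,0.204,0.144
162 237:0.517,0.228,0.146 238:0.523,0.234,0.140 239:0.526,0.234,0.139
164 
166 
168 
170 
172 
[0.55  0.229 0.118] 0.5470491580734005
t 3.85 p [0.55  0.229 0.118] F [ 0.003 -0.036  0.075] w 0.5470491580734005 j [ 38.186  23.169 -10.388   0.001 -56.467 -66.39 ]
shift cm [ 4.112 -0.166 -0.024] turn [ 0.01  -0.002 -0.001]
```

View pics/s4.png

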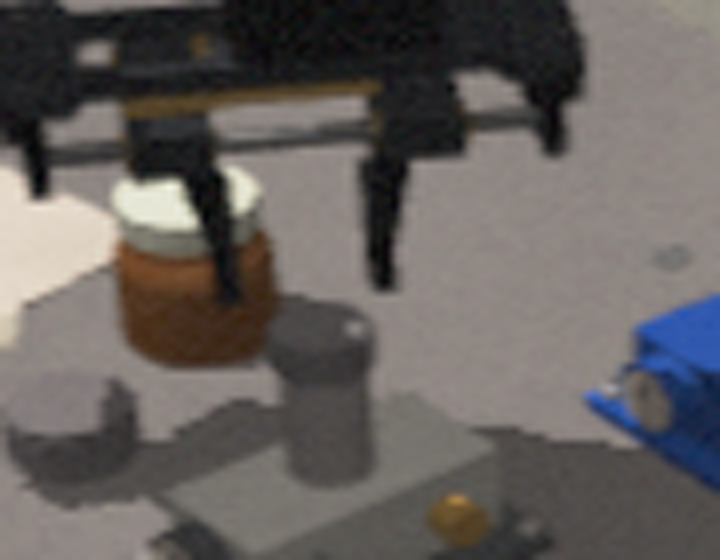

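The cap is undisturbed at crop (320,345) and the tips are 20–21 mm above the reported TCP, so I'm descending.

>>> play_rows:
  plan:
    - [[0,0,0,0,0,0],[0.5,-0.1,0,0,0,0],[2.5,-0.1,0,0,0,0],[4,-0.1,0,0,0,0],[4.1,-0.1,0,0,0,0]]

```text
time_s: 4.47
tcp_pos: [0.5498, 0.228, 0.0758]
ee_rot: [[-0.003, -0.881, 0.473], [-0.002, 0.473, 0.881], [-1.0, 0.001, -0.003]]
wrist_force: [0.5, 0.3, 0.2]
gripper_width: 0.749
```

>>> play_rows:
  plan:
    - [[0,0,0,0,0,0],[0,0,0,0,0,0],[0,0,0,0,0,0],[0,0,0,0,0,0],[0,0,0,0,0,0]]
  hand: 0

```text
time_s: 5.1
tcp_pos: [0.551, 0.2287, 0.0778]
ee_rot: [[0.001, -0.881, 0.472], [0.0, 0.472, 0.881], [-1.0, -0.001, 0.001]]
wrist_force: [0.8, -1.0, 1.9]
gripper_width: 0.408
```

Width 0.408 is about 35.5 mm, so it holds the cap. Lifting.

>>> play_rows:
  plan:
    - [[-1.5,0,0,0,0,0],[-4,0,0,0,0,0],[-6,0,0,0,0,0],[-6,0,0,0,0,0]]

```text
time_s: 5.6
tcp_pos: [0.5516, 0.2294, 0.1398]
ee_rot: [[0.004, -0.881, 0.472], [0.003, 0.472, 0.881], [-1.0, -0.002, 0.004]]
wrist_force: [-0.2, -0.5, -1.0]
gripper_width: 0.406
```

```bash
python3 - <<'E'
from h import *
i,d=r.capture('side');cv2.imwrite('pics/s5.png',cv2.resize(i[100:200,200:300],None,fx=6,fy=6,interpolation=cv2.INTER_CUBIC))
E
python3 go.py .53 .0 .08 151.7
```

```text
t 5.65 p [0.551 0.229 0.138] F [-0.94  -1.173 -1.139] w 0.40114819421910836 j [ 38.099  22.088  -8.888  -0.024 -58.924 -66.3  ]
shift cm [  5.789  -8.994 -21.158] turn [0.009 0.01  0.002]
```

View pics/s5.png

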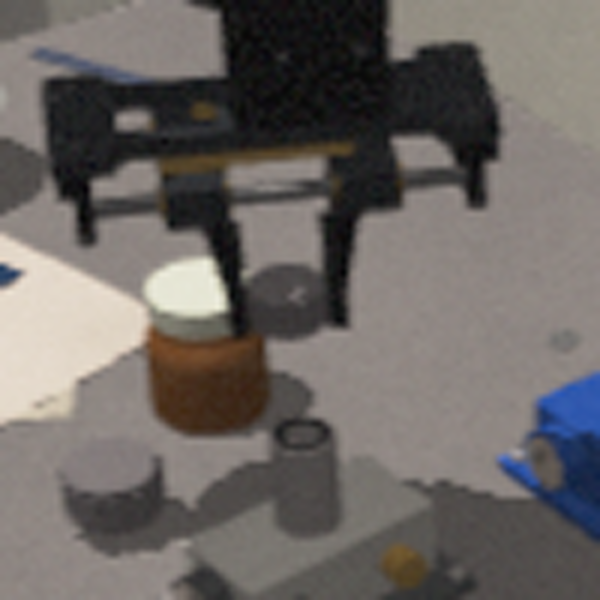

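The cap at crop (287,300) is in the grip and the open port mouth shows at (305,433). I'm carrying it to a clear spot.

>>> play_rows:
  plan:
    - [[0,-2,-4.8,0,0,0],[1.5,-4.4,-10.3,0,0,0],[3.5,-6.8,-16,0,0,0],[5.3,-9,-21,0,0,0],[5.3,-9,-21.2,0,0,0]]

```text
time_s: 6.28
tcp_pos: [0.5265, -0.0044, 0.0817]
ee_rot: [[-0.007, -0.879, 0.478], [-0.001, 0.478, 0.879], [-1.0, 0.005, -0.004]]
wrist_force: [-0.1, 0.1, -0.3]
gripper_width: 0.405
```

```bash
python3 - <<'E'
from h import *
for n,c in(('side',(100,360,200,420)),('top',(150,290,170,390))):
    i,d=r.capture(n);np.save(f'{n}6.npy',d);cv2.imwrite(f'pics/{n}6f.png',i);a=c;cv2.imwrite(f'pics/{n}6.png',cv2.resize(i[a[0]:a[1],a[2]:a[3]],None,fx=3,fy=2.3 if n=='side' else 3,interpolation=cv2.INTER_CUBIC))
E
python3 go.py .53 .0 -.005 151.7
```

```text
t 6.375 p [ 0.529 -0.001  0.084] F [0.242 0.789 0.332] w 0.40569028354777953 j [ 17.413  19.641 -22.011  -0.003 -48.438 -45.7  ]
shift cm [ 8.863 -0.008  0.177] turn [ 0.001 -0.006 -0.006]
```

View pics/side6.png

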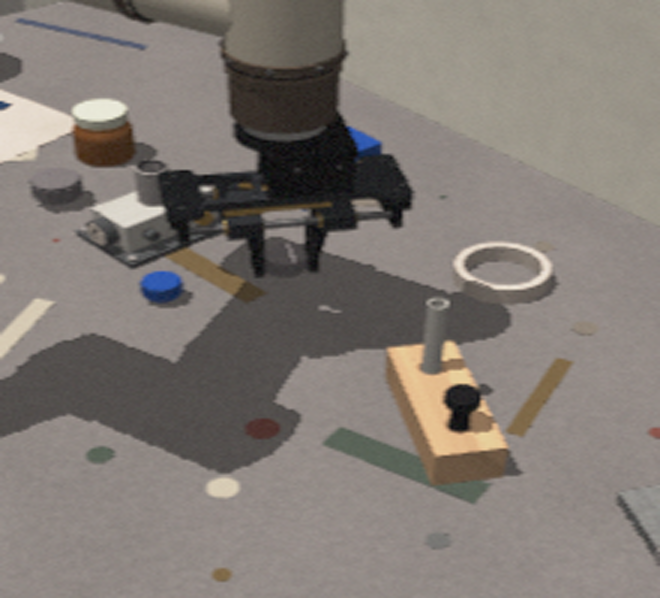

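View pics/top6.png

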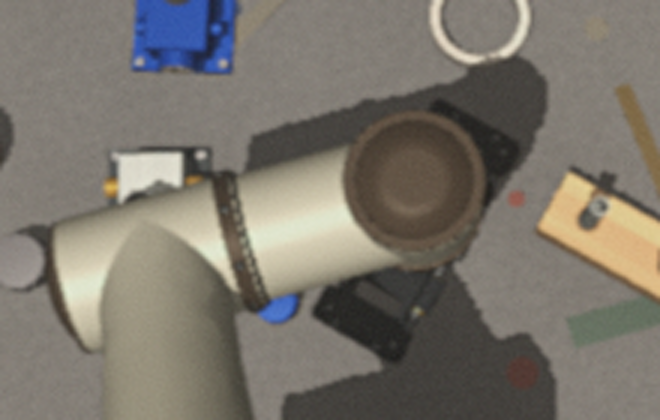

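The clear bench under the held cap is free. Lowering towards it.

>>> play_rows:
  plan:
    - [[2.5,0,0.1,0,0,0],[5.5,0,0.1,0,0,0],[8,0,0.1,0,0,0],[8.8,0,0.1,0,0,0],[8.8,0,0.1,0,0,0]]

```text
time_s: 7.0
tcp_pos: [0.5306, 0.001, -0.0036]
ee_rot: [[-0.0, -0.882, 0.471], [-0.0, 0.471, 0.882], [-1.0, -0.0, -0.0]]
wrist_force: [-0.3, -0.1, 0.4]
gripper_width: 0.403
```

>>> play_rows:
  plan:
    - [[0.3,0,0,0,0,0],[0.6,0,0,0,0,0],[0.8,0,0,0,0,0],[0.8,0,0,0,0,0]]

```text
time_s: 7.5
tcp_pos: [0.5302, 0.0, -0.0116]
ee_rot: [[-0.0, -0.881, 0.473], [0.0, 0.473, 0.881], [-1.0, 0.0, -0.0]]
wrist_force: [-0.6, -0.3, -1.6]
gripper_width: 0.406
```

```bash
python3 - <<'E'
from h import *
i,d=r.capture('side');cv2.imwrite('pics/s7.png',cv2.resize(i[150:230,260:350],None,fx=8,fy=7,interpolation=cv2.INTER_CUBIC))
for v in range(196,226,2):
    print(v,' '.join('%d:%.3f,%.3f,%.3f'%((u,)+tuple(dep('side',u,v,d[v,u]))) for u in range(278,312,3)))
E
python3 go.py .53 .0 -.0155 151.7
```

```text
196 278:0.617,0.185,0.007 281:0.630,0.187,-0.001 284:0.494,-0.010,0.184 287:0.496,-0.018,0.188 290:0.503,-0.021,0.186 293:0.506,-0.028,0.189 296:0.513,-0.030,0.187 299:0.518,-0.034,0.187 302:0.524,-0.038,0.186 305:0.532,-0.039,0.183 308:0.540,-0.041,0.181 311:0.545,-0.046,0.181
198 278:0.618,0.187,-0.002 281:0.626,0.182,-0.003 284:0.632,0.176,-0.003 287:0.497,-0.017,0.181 290:0.501,-0.023,0.183 293:0.506,-0.027,0.183 296:0.512,-0.031,0.182 299:0.517,-0.035,0.182 302:0.524,-0.038,0.180 305:0.531,-0.040,0.178 308:0.535,-0.046,0.180 311:0.541,-0.051,0.180
200 278:0.610,0.176,0.001 281:0.619,0.173,-0.002 284:0.627,0.170,-0.004 287:0.525,0.021,0.138 290:0.501,-0.023,0.177 293:0.505,-0.029,0.179 296:0.511,-0.033,0.178 299:0.518,-0.035,0.176 302:0.523,-0.040,0.177 305:0.529,-0.043,0.175 308:0.535,-0.047,0.175 311:0.541,-0.050,0.173
202 278:0.608,0.174,-0.005 281:0.614,0.167,-0.003 284:0.621,0.162,-0.004 287:0.524,0.020,0.133 290:0.500,-0.023,0.171 293:0.503,-0.031,0.175 296:0.511,-0.032,0.171 299:0.517,-0.036,0.171 302:0.522,-0.041,0.171 305:0.540,-0.030,0.155 308:0.545,-0.035,0.156 311:0.5
[... 2559 characters left out ...]
.105 284:0.493,-0.007,0.103 287:0.499,-0.012,0.103 290:0.577,0.078,-0.001 293:0.586,0.076,-0.004 296:0.589,0.066,0.001 299:0.597,0.063,-0.001 302:0.555,-0.002,0.065 305:0.536,-0.036,0.099 308:0.538,-0.044,0.103 311:0.544,-0.048,0.103
224 278:0.477,-0.004,0.103 281:0.483,-0.009,0.103 284:0.488,-0.014,0.104 287:0.494,-0.018,0.103 290:0.574,0.074,-0.003 293:0.579,0.066,-0.001 296:0.517,-0.024,0.095 299:0.522,-0.030,0.096 302:0.528,-0.034,0.096 305:0.534,-0.038,0.095 308:0.535,-0.048,0.101 311:0.543,-0.051,0.099
t 7.55 p [ 0.53   0.    -0.012] F [-0.354 -0.52  -0.582] w 0.4002081514951715 j [ 17.548  27.596 -27.085   0.002 -35.315 -45.76 ]
shift cm [ 0.391  0.016 -0.016] turn [0.009 0.    0.   ]
```

View pics/s7.png

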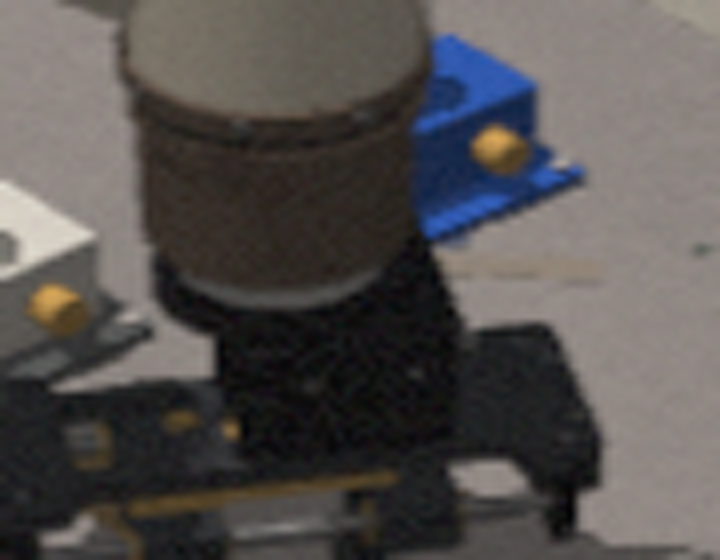

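>>> play_rows:
  plan:
    - [[0.1,0,0,0,0,0],[0.2,0,0,0,0,0],[0.2,0,0,0,0,0]]

```text
time_s: 7.92
tcp_pos: [0.5301, 0.0001, -0.0138]
ee_rot: [[-0.0, -0.881, 0.473], [-0.0, 0.473, 0.881], [-1.0, 0.0, -0.0]]
wrist_force: [-0.7, 0.2, -0.9]
gripper_width: 0.399
```

>>> play_rows:
  plan:
    - [[0.1,0,0,0,0,0],[0.2,0,0,0,0,0],[0.2,0,0,0,0,0]]

```text
time_s: 8.3
tcp_pos: [0.5304, 0.0002, -0.0143]
ee_rot: [[0.0, -0.882, 0.472], [-0.0, 0.472, 0.882], [-1.0, -0.0, -0.0]]
wrist_force: [-1.5, 0.7, 9.4]
gripper_width: 0.408
```

```bash
python3 - <<'E'
from h import *
i,d=r.capture('side');cv2.imwrite('pics/s8.png',cv2.resize(i[200:270,250:350],None,fx=7,fy=7,interpolation=cv2.INTER_CUBIC))
s=r.sense();print(s['wrist_force'],s['tcp_pos'])
E
```

```text
[-3.65488449  1.06592032 10.02335477] [ 5.30357430e-01  1.50754554e-04 -1.43136204e-02]
```

View pics/s8.png

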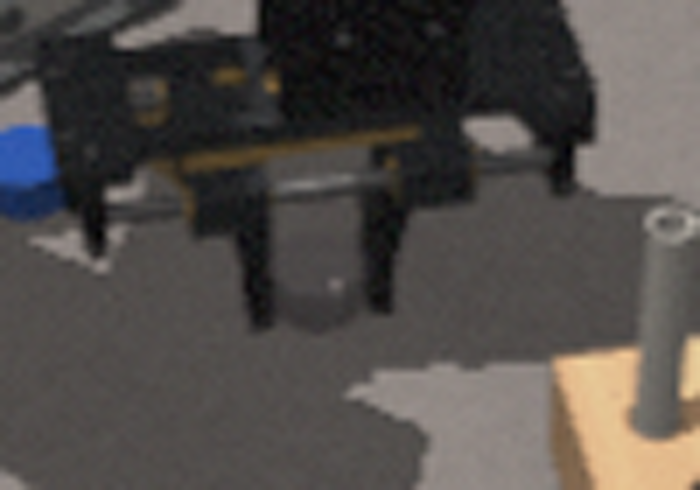

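The cap stem reached the bench at TCP z −0.0143, as predicted. I'll ease off and release.

>>> play_rows:
  plan:
    - [[-0.15,0,0,0,0,0],[-0.15,0,0,0,0,0]]

```text
time_s: 8.6
tcp_pos: [0.5302, 0.0001, -0.0142]
ee_rot: [[0.0, -0.881, 0.473], [0.0, 0.473, 0.881], [-1.0, -0.0, 0.0]]
wrist_force: [-1.0, -0.3, -0.4]
gripper_width: 0.407
```

>>> play_rows:
  plan:
    - [[0,0,0,0,0,0],[0,0,0,0,0,0],[0,0,0,0,0,0],[0,0,0,0,0,0]]
  hand: 0.75

```text
time_s: 9.1
tcp_pos: [0.5302, 0.0001, -0.0142]
ee_rot: [[-0.0, -0.881, 0.473], [-0.0, 0.473, 0.881], [-1.0, 0.0, -0.0]]
wrist_force: [-0.1, -0.2, 0.3]
gripper_width: 0.724
```

>>> play_rows:
  plan:
    - [[-2,0,0,0,0,0],[-6,0,0,0,0,0],[-12,0,0,0,0,0],[-16,0,0,0,0,0],[-16,0,0,0,0,0]]

```text
time_s: 9.72
tcp_pos: [0.5326, 0.0007, 0.1497]
ee_rot: [[0.008, -0.881, 0.472], [0.002, 0.472, 0.881], [-1.0, -0.007, 0.006]]
wrist_force: [0.4, -0.3, -1.0]
gripper_width: 0.748
```

```bash
python3 - <<'E'
from h import *
i,d=r.capture('side');cv2.imwrite('pics/s9f.png',i);cv2.imwrite('pics/s9.png',cv2.resize(i[130:310,210:400],None,fx=4,fy=3.3,interpolation=cv2.INTER_CUBIC))
E
python3 go.py .558 -.150 .145 151.7
```

```text
t 9.775 p [0.531 0.    0.147] F [0.229 0.207 0.141] w 0.7533958033848914 j [ 17.555  15.485 -17.401  -0.02  -56.912 -45.763]
shift cm [  0.215  -9.512 -11.965] turn [0.008 0.016 0.013]
```

View pics/s9.png

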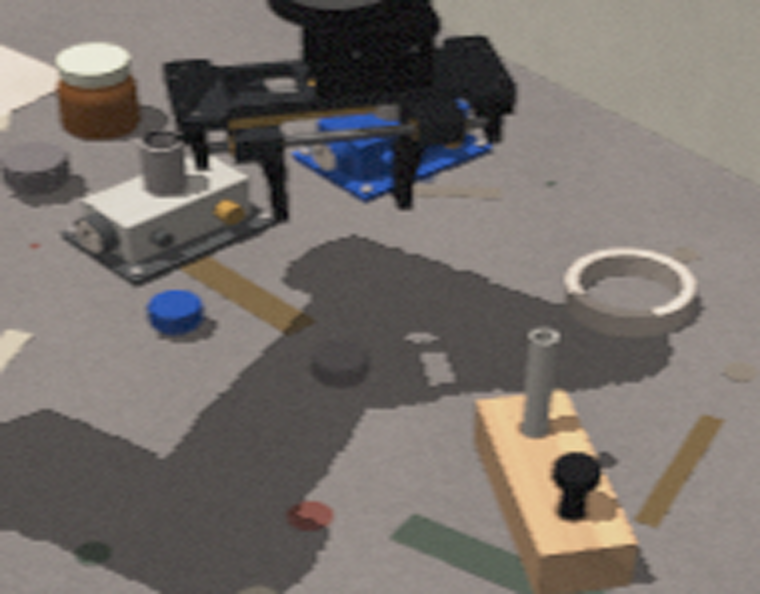

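The cap stands on the bench at crop (340,362), away from the manifold. Next is the tube at about (0.559, −0.149).

>>> play_rows:
  plan:
    - [[0,-3,-3.7,0,0,0],[0,-6.2,-7.6,0,0,0],[0,-9,-11.2,0,0,0],[0,-9.7,-12.0,0,0,0],[0,-9.7,-12.0,0,0,0]]

```text
time_s: 10.4
tcp_pos: [0.5581, -0.1517, 0.1443]
ee_rot: [[-0.003, -0.881, 0.474], [0.0, 0.474, 0.881], [-1.0, 0.003, -0.001]]
wrist_force: [-0.2, 0.1, 0.2]
gripper_width: 0.749
```

```bash
python3 - <<'E'
from h import *
i,d=r.capture('side');cv2.imwrite('pics/s10.png',cv2.resize(i[170:310,290:420],None,fx=5,fy=4,interpolation=cv2.INTER_CUBIC))
E
python3 go.py .559 -.149 .061 151.7
```

```text
t 10.45 p [ 0.558 -0.151  0.145] F [-0.084 -0.482 -0.535] w 0.7458972685310356 j [  0.889  20.207 -10.807  -0.031 -59.118 -29.093]
shift cm [8.366 0.009 0.219] turn [ 0.008 -0.004 -0.013]
```

View pics/s10.png

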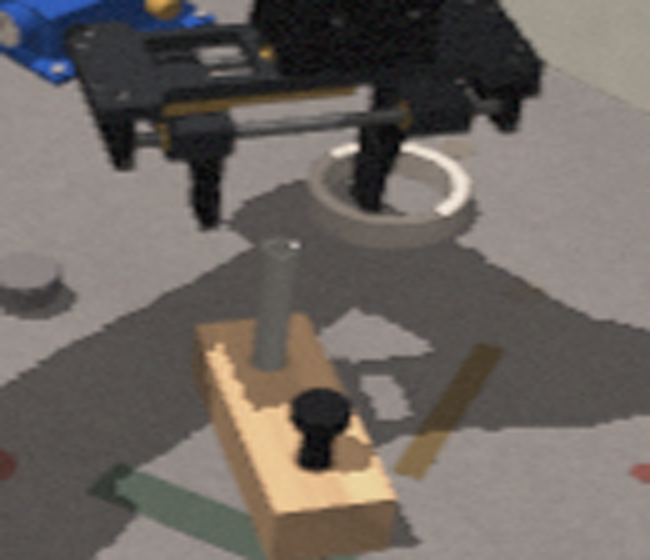

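The fingers, at (207,215) and (370,200), straddle the tube top at (282,245). Descending.

>>> play_rows:
  plan:
    - [[2,0,0.2,0,0,0],[5,0,0.2,0,0,0],[7.5,0,0.2,0,0,0],[8.4,0,0.2,0,0,0],[8.4,0,0.2,0,0,0]]

```text
time_s: 11.08
tcp_pos: [0.5598, -0.1489, 0.0617]
ee_rot: [[-0.001, -0.882, 0.471], [-0.0, 0.471, 0.882], [-1.0, 0.001, -0.0]]
wrist_force: [-0.3, -0.8, -0.2]
gripper_width: 0.749
```

>>> play_rows:
  plan:
    - [[0,0,0,0,0,0],[0,0,0,0,0,0],[0,0,0,0,0,0],[0,0,0,0,0,0],[0,0,0,0,0,0]]
  hand: 0

```text
time_s: 11.7
tcp_pos: [0.5599, -0.1498, 0.0619]
ee_rot: [[0.0, -0.881, 0.473], [-0.0, 0.473, 0.881], [-1.0, -0.0, 0.0]]
wrist_force: [0.5, 0.1, 0.0]
gripper_width: 0.267
```

>>> play_rows:
  plan:
    - [[0,0,0,0,0,0],[0,0,0,0,0,0],[0,0,0,0,0,0]]
  hand: 0

```text
time_s: 12.08
tcp_pos: [0.5599, -0.1497, 0.0619]
ee_rot: [[-0.0, -0.881, 0.473], [-0.0, 0.473, 0.881], [-1.0, 0.0, -0.0]]
wrist_force: [-0.6, -0.0, -0.2]
gripper_width: 0.172
```

```bash
python3 - <<'E'
from h import *
i,d=r.capture('side');cv2.imwrite('pics/s11.png',cv2.resize(i[190:310,290:420],None,fx=5,fy=4.5,interpolation=cv2.INTER_CUBIC))
s=r.sense();print(s['wrist_force'],s['moment'],s['tcp_pos'],s['gripper_width'])
E
```

```text
[-0.10434779  0.6436906   0.68559352] [ 0.07402344 -0.07097762 -0.00291415] [ 0.55988955 -0.14972651  0.06186968] 0.17791898411957777
```

View pics/s11.png

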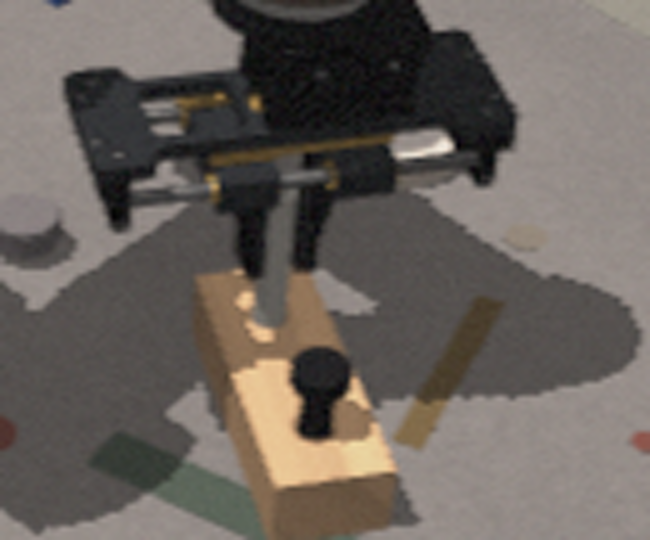

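Width 0.175 is about 15 mm, so it holds the tube. Lifting straight up.

>>> play_rows:
  plan:
    - [[-1,0,0,0,0,0],[-3,0,0,0,0,0],[-7,0,0,0,0,0],[-11,0,0,0,0,0],[-12,0,0,0,0,0]]

```text
time_s: 12.75
tcp_pos: [0.5616, -0.1499, 0.1857]
ee_rot: [[0.007, -0.881, 0.472], [-0.001, 0.472, 0.881], [-1.0, -0.006, 0.003]]
wrist_force: [-0.1, 0.1, -0.5]
gripper_width: 0.169
```

```bash
python3 - <<'E'
from h import *
i,d=r.capture('side');cv2.imwrite('pics/s12f.png',i);cv2.imwrite('pics/s12.png',cv2.resize(i[150:310,290:420],None,fx=5,fy=3.7,interpolation=cv2.INTER_CUBIC))
cv2.imwrite('pics/s12p.png',cv2.resize(i[150:200,220:290],None,fx=10,fy=10,interpolation=cv2.INTER_CUBIC))
i,d=r.capture('top');np.save('t12.npy',d);cv2.imwrite('pics/t12f.png',i);cv2.imwrite('pics/t12.png',cv2.resize(i[190:250,190:250],None,fx=10,fy=10,interpolation=cv2.INTER_CUBIC))
s=r.sense();print(s['wrist_force'],s['tcp_pos'],s['gripper_width'])
E
```

```text
[-0.82975149 -0.53422201 -0.51949964] [ 0.56037675 -0.14959481  0.18319642] 0.175600418994197
```

View pics/s12.png

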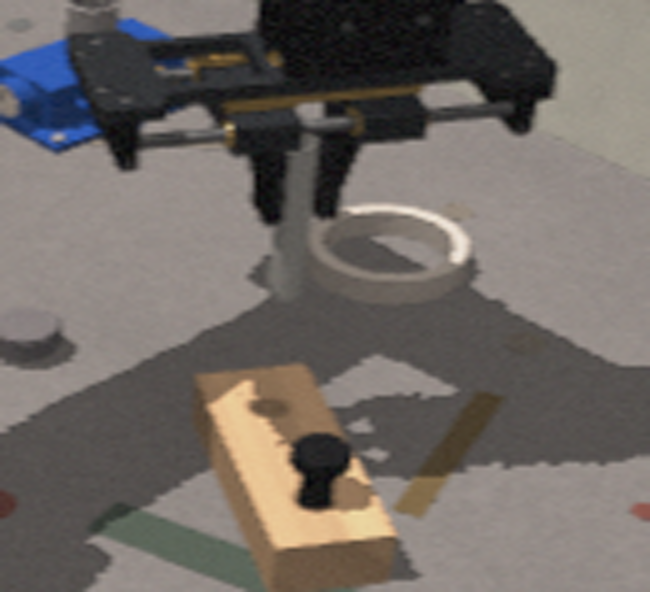

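View pics/s12p.png

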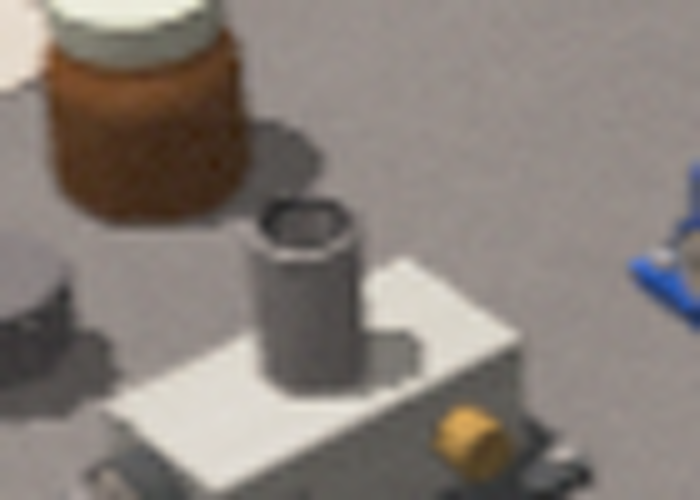

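View pics/t12.png

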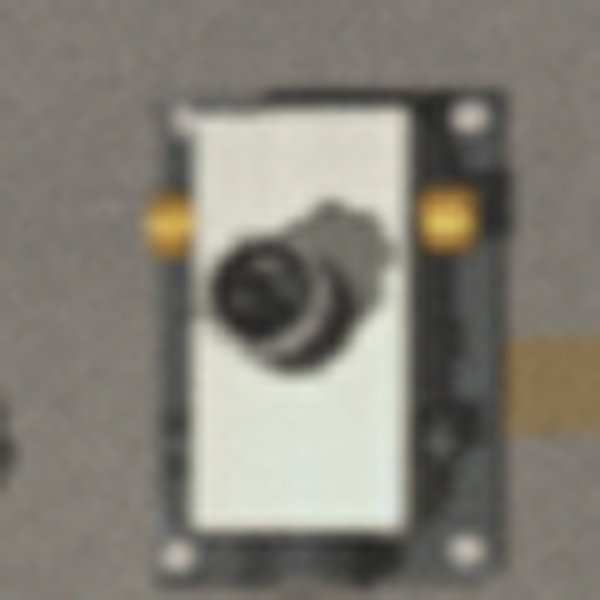

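```bash
python3 - <<'E'
from h import *
np.set_printoptions(precision=4,suppress=True)
t=(190+26.15-.5,190+28.95-.5); s=(220+30.65-.5,150+22.55-.5)
print('port tri',tri('top',t,'side',s),onz('top',*t,.1),onz('side',*s,.1))
# tube in s12: sub-pixel axis from side view with edges
i=cv2.imread('pics/s12f.png');
cv2.imwrite('pics/s13.png',cv2.resize(i[175:240,330:375],None,fx=12,fy=9,interpolation=cv2.INTER_CUBIC))
p=np.array([.5604,-.1496,.1832])
for z in(.252,.132): print('expected tube axis px',proj('side',(p[0],p[1],z)))
E
```

```text
port tri (array([0.5545, 0.2299, 0.0954]), np.float64(0.00305562566748109)) [0.5527 0.2298 0.1   ] [0.5523 0.2234 0.1   ]
expected tube axis px (np.float64(348.7047738493937), np.float64(189.85776079250584))
expected tube axis px (np.float64(345.23436673288944), np.float64(231.82387577244225))
```

View pics/s13.png

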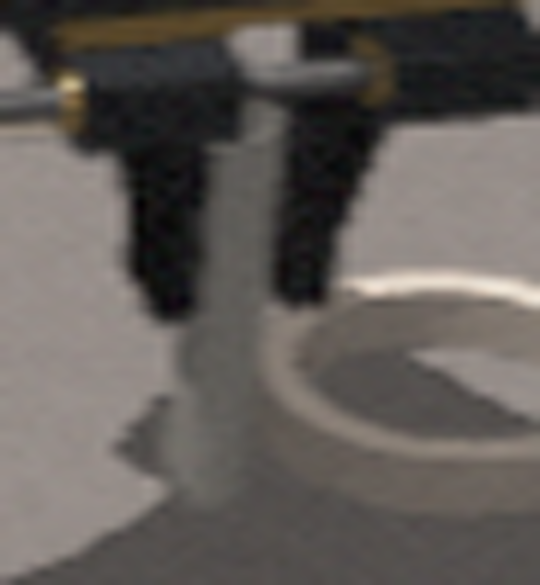

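```bash
python3 go.py .552 .228 .183 151.7
```

```text
t 12.85 p [ 0.56  -0.15   0.183] F [-0.83  -0.534 -0.519] w 0.175600418994197 j [  1.039  18.324  -7.685  -0.013 -63.833 -29.238]
shift cm [ 0.027 18.584 32.88 ] turn [0.01  0.009 0.013]
```

>>> play_rows:
  plan:
    - [[0,1,1.7,0,0,0],[0,3,5.3,0,0,0],[0,5.5,9.7,0,0,0],[0,8,14.1,0,0,0],[0,10.5,18.6,0,0,0]]

```text
time_s: 13.48
tcp_pos: [0.5538, 0.066, 0.1801]
ee_rot: [[-0.003, -0.881, 0.472], [-0.001, 0.472, 0.881], [-1.0, 0.002, -0.002]]
wrist_force: [0.2, 0.3, -0.3]
gripper_width: 0.175
```

>>> play_rows:
  plan:
    - [[0,2.5,4.4,0,0,0],[0,5,8.9,0,0,0],[0,7,12.4,0,0,0],[0,7.9,14,0,0,0],[0,8.1,14.3,0,0,0]]

```text
time_s: 14.1
tcp_pos: [0.5505, 0.229, 0.1805]
ee_rot: [[-0.002, -0.882, 0.471], [-0.001, 0.471, 0.882], [-1.0, 0.001, -0.002]]
wrist_force: [0.2, -0.7, -0.4]
gripper_width: 0.175
```

```bash
python3 go.py .552 .228 .155 151.7
```

```text
t 14.1 p [0.551 0.229 0.181] F [ 0.238 -0.73  -0.383] w 0.17464699482002669 j [ 38.12   20.157  -5.355  -0.013 -64.639 -66.227]
shift cm [ 2.554 -0.178 -0.009] turn [ 0.019 -0.013 -0.007]
```

>>> play_rows:
  plan:
    - [[1,-0.1,0,0,0,0],[2.2,-0.1,0,0,0,0],[2.5,-0.1,0,0,0,0],[2.5,-0.1,0,0,0,0]]

```text
time_s: 14.6
tcp_pos: [0.5524, 0.2269, 0.1564]
ee_rot: [[-0.001, -0.881, 0.473], [-0.001, 0.473, 0.881], [-1.0, 0.0, -0.001]]
wrist_force: [-0.5, 0.3, -1.3]
gripper_width: 0.174
```

```bash
python3 - <<'E'
from h import *
i,d=r.capture('side');cv2.imwrite('pics/s14f.png',i);cv2.imwrite('pics/s14.png',cv2.resize(i[130:192,220:280],None,fx=12,fy=9.5,interpolation=cv2.INTER_CUBIC))
s=r.sense();print(s['wrist_force'],s['tcp_pos'],s['time_s'])
E
```

```text
[-0.31434122  0.53489692 -0.81955963] [0.55259812 0.22725685 0.15692754] 14.65
```

View pics/s14.png

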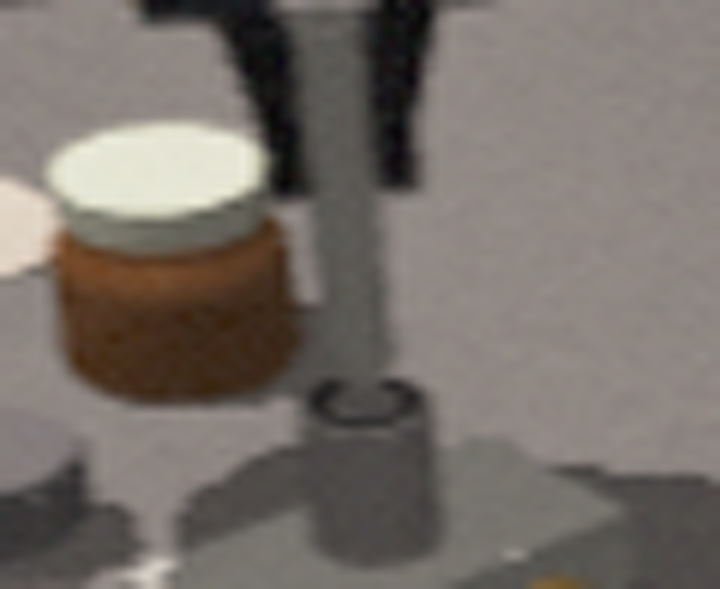

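```bash
python3 - <<'E'
from h import *
i=cv2.imread('pics/s14f.png');g=i.astype(int).sum(2)//3
np.set_printoptions(linewidth=200)
print('     ',list(range(242,260)))
for v in range(156,178): print(v,g[v,242:260])
c=i[152:180,236:264].astype(float);c=np.clip((c-40)*2.2,0,255).astype(np.uint8)
cv2.imwrite('pics/s15.png',cv2.resize(c,None,fx=20,fy=20,interpolation=cv2.INTER_CUBIC))
p=np.array([.5526,.2273])
a=np.array(proj('side',(*p,.110)));b=np.array(proj('side',(*p,.100)));print(a,b)
E
```

```text
[242, 243, 244, 245, 246, 247, 248, 249, 250, 251, 252, 253, 254, 255, 256, 257, 258, 259]
156 [ 58  52 108 121  96  85  90  90  87 101 126 139 138 139 139 139 136 136]
157 [ 55  50 109 127 103  86  86  87  87  98 126 141 138 138 138 136 139 137]
158 [ 53  46 107 126 104  86  89  89  87  90 124 141 139 138 139 137 135 137]
159 [ 50  47  91 128 111  87  90  92  83  90 118 137 138 137 137 138 136 135]
160 [ 49  43  90 128 116  85  85  88  89  82 113 136 136 139 139 137 137 136]
161 [ 44  45  73 116 111  84  87  90  85  84 116 135 135 139 134 137 141 140]
162 [ 45  40  49  68  79  84  86  86  88  83 116 139 138 139 138 138 138 139]
163 [ 43  46  52  69  78  84  87  86  87  84 114 135 137 136 136 137 136 136]
164 [ 47  39  51  67  78  84  90  87  92  84 105 128 134 135 136 137 137 138]
165 [ 38  42  43  65  75  85  86  88  87  81 104 125 135 135 135 136 135 138]
166 [ 40  41  47  68  79  83  86  90  89  84  95 121 133 136 136 138 134 134]
167 [ 42  43  60  72  80  78  85  87  88  86  97 123 135 135 138 137 136 135]
168 [ 41  46  65  77  78  79  82  85  88  85 106 131 138 136 138 136 137 135]
169 [ 47  64  76  79  79  76  80  85  86  91 105 122 130 136 135 135 134 137]
170 [ 61  76  76  76  61  39  55  75  82  73  44  55  96 127 138 136 136 137]
171 [ 83  93  83  68  35  39  64  75  73  74  69  49  47  95 127 136 138 135]
172 [118 135 116  75  33  58  72  70  73  72  74  52  44  83 121 136 136 134]
173 [136 137 118  84  52  49  75  77  70  69  63  51  61  81 120 138 136 137]
174 [136 135 119  95  75  60  50  47  50  50  56  79  82  80 112 135 133 135]
175 [135 137 116  85  76  85  89  80  83  91  87  75  69  75 114 133 131 132]
176 [131 128 113  83  72  74  74  72  72  74  78  74  66  71 110 135 123 114]
177 [103  77  73  69  72  72  73  73  76  75  74  69  71  69  95 115 114 112]
[249.2056981  168.43402231] [249.44955137 171.39264082]
```

View pics/s15.png

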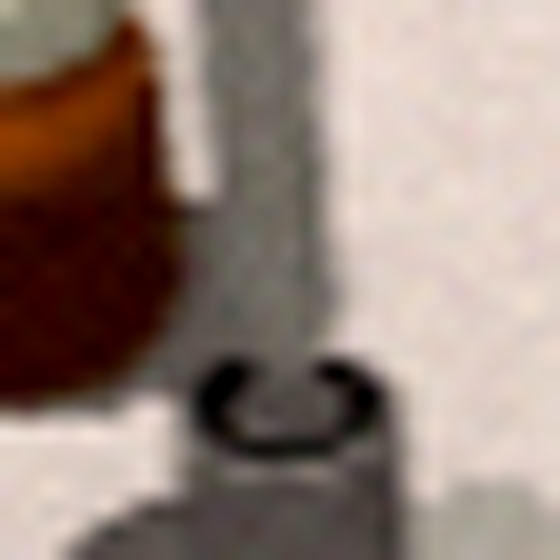

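The tube is upright. Its foot, at about (280,362), sits just above the mouth centred at (290,408) and lines up with it along the vertical direction. It looks roughly 1 mm short in depth, so I'll shift 1 mm and start down gently.

>>> play_rows:
  plan:
    - [[0,0,0.1,0,0,0],[0.4,0,0.1,0,0,0],[0.8,0,0.1,0,0,0],[1.2,0,0.1,0,0,0],[1.5,0,0.1,0,0,0]]

```text
time_s: 15.28
tcp_pos: [0.5527, 0.2285, 0.1414]
ee_rot: [[-0.0, -0.881, 0.473], [-0.0, 0.473, 0.881], [-1.0, 0.0, -0.0]]
wrist_force: [-0.0, 0.5, -0.5]
gripper_width: 0.174
```

```bash
python3 - <<'E'
from h import *
i,d=r.capture('side');c=i[142:187,228:272].astype(float);c=np.clip((c-40)*2.2,0,255).astype(np.uint8)
cv2.imwrite('pics/s16.png',cv2.resize(c,None,fx=13,fy=13,interpolation=cv2.INTER_CUBIC))
s=r.sense();print(s['wrist_force'],s['moment'],s['tcp_pos'],s['time_s'])
E
```

```text
[-0.09816329 -0.0259455  -0.70446359] [ 0.11112705 -0.08841685 -0.05455196] [0.55249683 0.22838767 0.14101496] 15.325
```

View pics/s16.png

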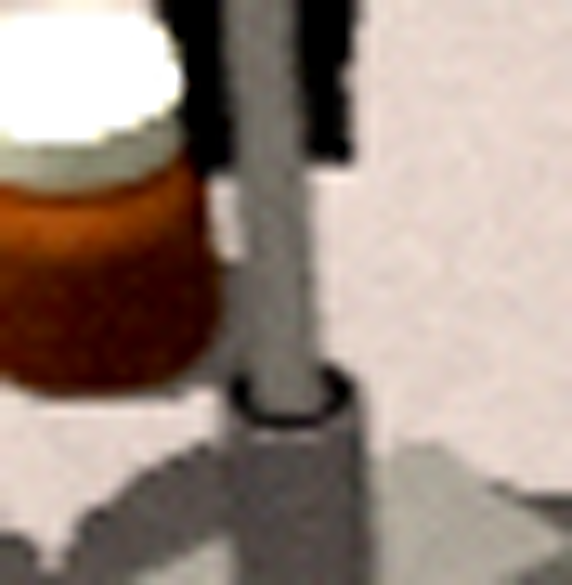

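The foot is in the mouth with no force. Continuing at 15 mm/s.

>>> play_rows:
  plan:
    - [[0.19,0,0,0,0,0],[0.38,0,0,0,0,0],[0.57,0,0,0,0,0],[0.76,0,0,0,0,0]]

```text
time_s: 15.82
tcp_pos: [0.5529, 0.2285, 0.1342]
ee_rot: [[0.0, -0.881, 0.473], [-0.0, 0.473, 0.881], [-1.0, -0.0, -0.0]]
wrist_force: [0.4, -1.0, 1.6]
gripper_width: 0.18
```

>>> play_rows:
  plan:
    - [[0.19,0,0,0,0,0],[0.38,0,0,0,0,0],[0.57,0,0,0,0,0]]

```text
time_s: 16.2
tcp_pos: [0.5539, 0.2287, 0.1311]
ee_rot: [[0.003, -0.882, 0.472], [0.001, 0.472, 0.882], [-1.0, -0.002, 0.002]]
wrist_force: [-2.4, -1.2, 8.0]
gripper_width: 0.178
```

>>> play_rows:
  plan:
    - [[0.19,0,0,0,0,0],[0.38,0,0,0,0,0],[0.57,0,0,0,0,0]]

```text
time_s: 16.58
tcp_pos: [0.5534, 0.2286, 0.1241]
ee_rot: [[0.002, -0.881, 0.472], [0.0, 0.472, 0.881], [-1.0, -0.001, 0.001]]
wrist_force: [-1.2, -1.2, 4.8]
gripper_width: 0.177
```

>>> play_rows:
  plan:
    - [[0.19,0,0,0,0,0],[0.38,0,0,0,0,0]]

```text
time_s: 16.82
tcp_pos: [0.5538, 0.2286, 0.1219]
ee_rot: [[0.003, -0.882, 0.472], [-0.0, 0.472, 0.882], [-1.0, -0.002, 0.001]]
wrist_force: [-3.9, -1.6, 14.5]
gripper_width: 0.177
```

>>> play_rows:
  plan:
    - [[0.19,0,0,0,0,0],[0.38,0,0,0,0,0]]

```text
time_s: 17.08
tcp_pos: [0.5538, 0.2287, 0.1178]
ee_rot: [[0.003, -0.882, 0.472], [0.001, 0.472, 0.882], [-1.0, -0.002, 0.002]]
wrist_force: [-1.9, -1.5, 9.0]
gripper_width: 0.18
```

>>> play_rows:
  plan:
    - [[0.19,0,0,0,0,0],[0.38,0,0,0,0,0]]

```text
time_s: 17.32
tcp_pos: [0.5536, 0.2286, 0.1135]
ee_rot: [[0.002, -0.882, 0.472], [0.0, 0.472, 0.882], [-1.0, -0.002, 0.001]]
wrist_force: [-1.8, -0.9, 8.5]
gripper_width: 0.178
```

>>> play_rows:
  plan:
    - [[0.19,0,0,0,0,0],[0.38,0,0,0,0,0]]

```text
time_s: 17.58
tcp_pos: [0.5541, 0.2288, 0.1121]
ee_rot: [[0.004, -0.882, 0.471], [0.0, 0.471, 0.882], [-1.0, -0.003, 0.002]]
wrist_force: [-7.0, -1.8, 23.9]
gripper_width: 0.178
```

>>> play_rows:
  plan:
    - [[0.15,0,0,0,0,0]]

```text
time_s: 17.7
tcp_pos: [0.5543, 0.2289, 0.112]
ee_rot: [[0.005, -0.882, 0.471], [0.0, 0.471, 0.882], [-1.0, -0.004, 0.003]]
wrist_force: [-9.2, -1.7, 28.5]
gripper_width: 0.177
```

>>> play_rows:
  plan:
    - [[0.15,0,0,0,0,0]]

```text
time_s: 17.82
tcp_pos: [0.5547, 0.2294, 0.1119]
ee_rot: [[0.006, -0.883, 0.47], [0.001, 0.47, 0.883], [-1.0, -0.005, 0.004]]
wrist_force: [-10.9, -0.9, 33.1]
gripper_width: 0.176
```

It's against the stop: the push rises steeply at a standing depth of about 35 mm. I'm easing back to about 20 N and holding.

>>> play_rows:
  plan:
    - [[-0.35,0.1,-0.05,0,0,0],[-0.35,0.1,-0.05,0,0,0]]

```text
time_s: 18.08
tcp_pos: [0.5539, 0.2294, 0.1122]
ee_rot: [[0.006, -0.882, 0.471], [0.002, 0.471, 0.882], [-1.0, -0.005, 0.005]]
wrist_force: [-1.9, -0.8, 14.6]
gripper_width: 0.172
```

>>> play_rows:
  plan:
    - [[0.15,0,0,0,0,0],[0.15,0,0,0,0,0]]

```text
time_s: 18.32
tcp_pos: [0.5542, 0.2294, 0.1121]
ee_rot: [[0.007, -0.882, 0.471], [0.002, 0.471, 0.882], [-1.0, -0.005, 0.005]]
wrist_force: [-3.9, -1.9, 19.7]
gripper_width: 0.176
```

>>> play_rows:
  plan:
    - [[0,0,0,0,0,0],[0,0,0,0,0,0]]

```text
time_s: 18.58
tcp_pos: [0.5542, 0.2294, 0.1121]
ee_rot: [[0.007, -0.882, 0.471], [0.002, 0.471, 0.882], [-1.0, -0.005, 0.005]]
wrist_force: [-2.8, -1.3, 20.0]
gripper_width: 0.179
```

>>> play_rows:
  plan:
    - [[0,0,0,0,0,0],[0,0,0,0,0,0],[0,0,0,0,0,0],[0,0,0,0,0,0],[0,0,0,0,0,0]]

```text
time_s: 19.2
tcp_pos: [0.5542, 0.2294, 0.1121]
ee_rot: [[0.007, -0.882, 0.471], [0.002, 0.471, 0.882], [-1.0, -0.005, 0.005]]
wrist_force: [-3.2, -0.6, 19.4]
gripper_width: 0.171
```

>>> play_rows:
  plan:
    - [[0,0,0,0,0,0],[0,0,0,0,0,0],[0,0,0,0,0,0],[0,0,0,0,0,0]]

```text
time_s: 19.7
tcp_pos: [0.5542, 0.2294, 0.1121]
ee_rot: [[0.007, -0.882, 0.471], [0.002, 0.471, 0.882], [-1.0, -0.005, 0.005]]
wrist_force: [-3.7, -1.7, 19.6]
gripper_width: 0.174
```

```bash
python3 - <<'E'
from h import *
i,d=r.capture('side');c=i[122:192,218:288].astype(float);c=np.clip((c-30)*1.8,0,255).astype(np.uint8)
cv2.imwrite('pics/s17.png',cv2.resize(c,None,fx=8,fy=8,interpolation=cv2.INTER_CUBIC))
s=r.sense();print(s['wrist_force'],s['tcp_pos'],s['time_s'])
E
```

```text
[-3.96724118 -0.68407849 19.30775376] [0.55419666 0.22945564 0.11209091] 19.75
```

View pics/s17.png

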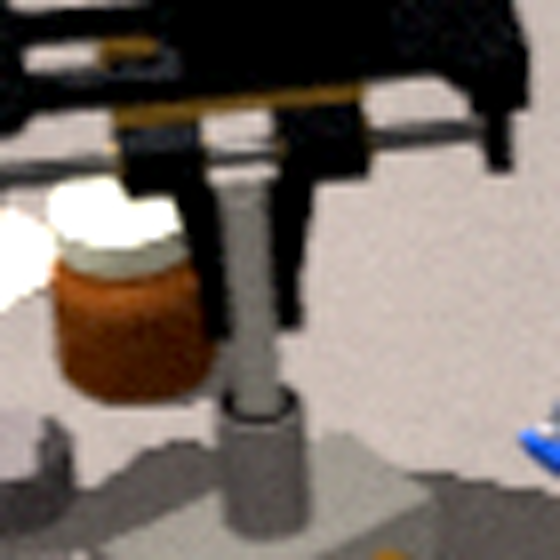

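Steady 19–20 N for over a second. I'm easing the push off without pulling, then letting go.

>>> play_rows:
  plan:
    - [[-0.25,0,0,0,0,0],[-0.5,0,0,0,0,0],[-0.5,0,0,0,0,0]]

```text
time_s: 20.12
tcp_pos: [0.5532, 0.2292, 0.1123]
ee_rot: [[0.003, -0.881, 0.472], [0.001, 0.472, 0.881], [-1.0, -0.002, 0.003]]
wrist_force: [3.3, -0.4, 4.0]
gripper_width: 0.176
```

>>> play_rows:
  plan:
    - [[0,0,0,0,0,0],[0,0,0,0,0,0],[0,0,0,0,0,0],[0,0,0,0,0,0],[0,0,0,0,0,0]]
  hand: 0.7

```text
time_s: 20.75
tcp_pos: [0.5516, 0.2285, 0.1115]
ee_rot: [[-0.0, -0.881, 0.473], [-0.0, 0.473, 0.881], [-1.0, 0.0, -0.0]]
wrist_force: [-0.2, 0.4, 0.4]
gripper_width: 0.648
```

>>> play_rows:
  plan:
    - [[-2,0,0,0,0,0],[-6,0,0,0,0,0],[-10,0,0,0,0,0],[-14,0,0,0,0,0],[-14,0,0,0,0,0]]

```text
time_s: 21.38
tcp_pos: [0.5534, 0.2295, 0.2559]
ee_rot: [[0.007, -0.881, 0.472], [0.004, 0.472, 0.881], [-1.0, -0.004, 0.007]]
wrist_force: [0.1, -0.1, -1.2]
gripper_width: 0.701
```

>>> play_rows:
  plan:
    - [[0,0,-3,0,0,0],[0,0,-8,0,0,0],[0,0,-13,0,0,0],[0,0,-18,0,0,0],[0,0,-18,0,0,0]]

```text
time_s: 22.0
tcp_pos: [0.4645, 0.0676, 0.2514]
ee_rot: [[-0.001, -0.88, 0.475], [0.0, 0.475, 0.88], [-1.0, 0.001, -0.0]]
wrist_force: [0.3, 0.3, 0.5]
gripper_width: 0.698
```

```bash
python3 - <<'E'
from h import *
np.set_printoptions(precision=4,suppress=True)
i,d=r.capture('side');cv2.imwrite('pics/s18.png',i)
c=i[132:192,218:278];cv2.imwrite('pics/s18z.png',cv2.resize(c,None,fx=10,fy=10,interpolation=cv2.INTER_CUBIC))
j,dt=r.capture('top');cv2.imwrite('pics/t18.png',j);np.save('t18.npy',dt)
s=r.sense();print(s['wrist_force'],s['tcp_pos'],s['time_s'])
for z in(.189,.185,.181,.174,.1): print(z,proj('side',(.553,.2285,z)),proj('top',(.553,.2285,z)))
u0,v0=213,218
f,cx,cy,R,t,_=cal('top')
best=[]
for v in range(200,235):
  for u in range(195,235):
    w=dep('top',u,v,dt[v,u])
    if .15<w[2]<.25: best.append((*w,u,v))
print(np.array(best))
E
```

```text
[ 0.3326 -0.58    0.5076] [0.4664 0.0696 0.2514] 22.1
0.189 (np.float64(247.06386436224568), np.float64(143.78033033356445)) (np.float64(208.8364151328585), np.float64(213.40315912175137))
0.185 (np.float64(247.16980753709396), np.float64(145.06303622716163)) (np.float64(209.19128504216326), np.float64(213.64114999987822))
0.181 (np.float64(247.27532555461516), np.float64(146.34059453281947)) (np.float64(209.54370420102867), np.float64(213.87749730036197))
0.174 (np.float64(247.45896672135422), np.float64(148.56402805952507)) (np.float64(210.15461651303372), np.float64(214.2872011207772))
0.1 (np.float64(249.3245146414456), np.float64(171.15113020477182)) (np.float64(216.19076221240857), np.float64(218.3352975578916))
[[  0.5597   0.2326   0.1807 208.     211.    ]
 [  0.559    0.2291   0.1858 209.     211.    ]
 [  0.5564   0.2334   0.1869 207.     212.    ]
 [  0.5566   0.2312   0.1863 208.     212.    ]
 [  0.5578   0.2308   0.1775 209.     212.    ]
 [  0.5567   0.2266   0.1864 210.     212.    ]
 [  0.557    0.2246   0.1847 211.     212.    ]
 [  0.5536   0.2348   0.1903 206.   
[... 1760 characters left out ...]
  0.1847 210.     217.    ]
 [  0.5453   0.2238   0.185  211.     217.    ]
 [  0.5463   0.223    0.1777 212.     217.    ]
 [  0.5474   0.2225   0.1692 213.     217.    ]
 [  0.5486   0.222    0.1601 214.     217.    ]
 [  0.5437   0.2298   0.1778 209.     218.    ]
 [  0.5439   0.2278   0.1766 210.     218.    ]
 [  0.5437   0.2249   0.1791 211.     218.    ]
 [  0.5452   0.2251   0.1672 212.     218.    ]
 [  0.5454   0.2228   0.1667 213.     218.    ]
 [  0.5466   0.2224   0.1573 214.     218.    ]
 [  0.5438   0.2314   0.1586 210.     219.    ]
 [  0.5436   0.2285   0.1611 211.     219.    ]
 [  0.5437   0.2264   0.1602 212.     219.    ]
 [  0.5446   0.2253   0.1539 213.     219.    ]]
```

View pics/s18z.png

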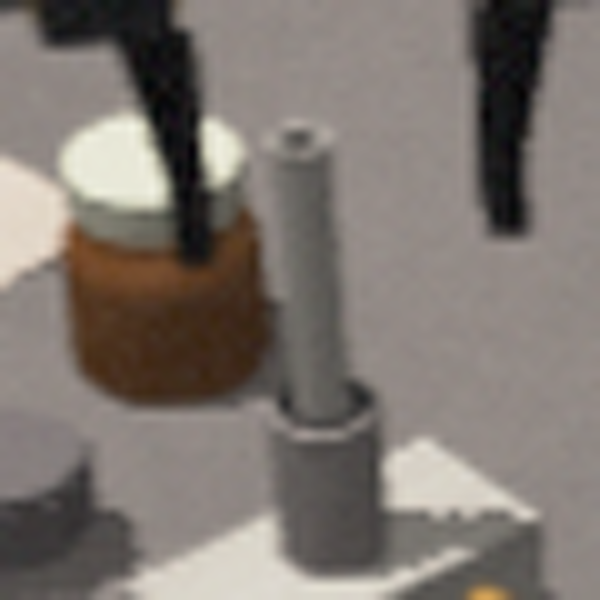

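View pics/s18.png

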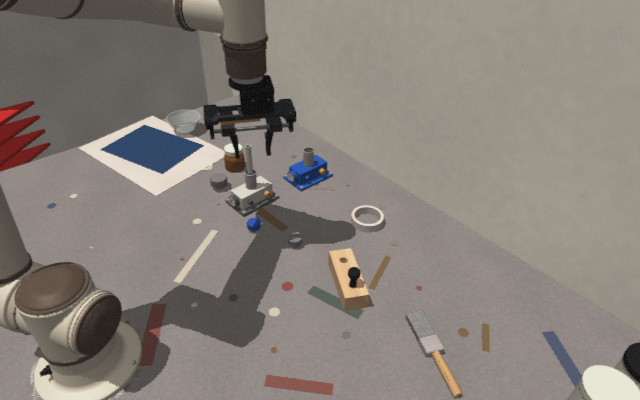

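View pics/t18.png

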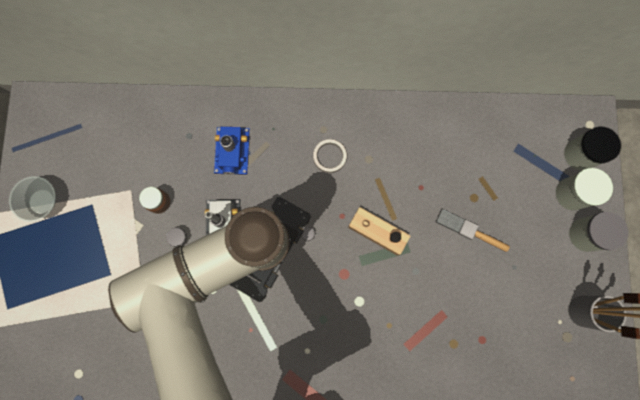

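The tube stands upright in the port with its top rim at z of about 0.186, so it is about 34 mm deep and in the stop's range. That agrees with the gripper reading of about 35 mm. The cap is at side pixel (295,240), clear of the manifold, and the arm touches nothing, so I'm handing in.

```bash
python3 -c "
from station import r
print(r.finish_job())"
```

```text
the job is handed in; nothing more can be done
None
```

The job is handed in at about 22 s on the robot's clock. The dust cap is off and standing on the bench, and the tube is home in the port and released.

- **Cap:** I lifted it straight off the port and set it down at about (0.53, 0.00), clear of the manifold. The first grasp missed without disturbing anything. The finger tips sit about 20 mm above the reported tool point, so they closed just over the cap. I measured that offset from the images and corrected for it in every later grasp.
- **Tube:** I gripped it about 35 mm below its top and lined it up over the port in the side view. I pushed it through the collet (8 N read) and the seal (14.5 N) to the stop, about 35 mm deep.
- **Seating push:** The push reached about 33 N for a moment when it met the stop, because I went two short steps too far. I backed off, which took it down to about 15 N. I then held a steady 19–20 N for about 1.4 s before easing off and opening the fingers.

**Last checks:** Depth readings put the tube's top at about 0.186 m, so it is about 34 mm deep. That agrees with the gripper's reading and is within the stop's 32–46 mm. The tube stands upright, and the jar, tape, plug and brush look unmoved in the pictures. The arm was clear, with no force on the wrist.

One disagreement remains: the side and top cameras differed by up to 6 mm on the port's position, so I aligned the tube from the side view alone.

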